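# Stow the parts of a dismantled belt conveyor

## Task

The practice conveyor has been taken apart: stow its parts. Stack all the rollers as a pyramid on the yellow V cradle, the three heavy steel ones in the grooves as the bottom row and the green plastic ones saddled in the gaps above them (two gaps, then one on top if there is a third), every roller straight along the grooves and centred with its ends flush with the others. Put the loose fittings (motor, bearing, sensor, whichever are there) into the blue bin, each on the bin's floor and not on top of another; do not touch or shift the signal lamp, the power supply or the emergency-stop box.

Things in the scene. Friction and masses are not known exactly. Their poses are not given: they have to be found in the camera images.
- cradle: fixed cradle: aluminium plate 276 x 120 mm with two yellow zigzag strips forming three 45-degree V grooves at x = -85, 0, +85 mm. Origin under the plate's centre, on the bench; x across the grooves, y along them. Strips 24 mm wide at y = -40 and +40 mm, ridges 38 mm high; free finger room between the strips. Rollers lie along cradle y; 25 mm free between neighbours
- bottom0 (a point): point fixed to the cradle: centre of a roller lying in groove 0 (cradle x = -85 mm, 44 mm high)
- bottom1 (a point): point fixed to the cradle: centre of a roller lying in groove 1 (cradle x = 0 mm, 44 mm high)
- bottom2 (a point): point fixed to the cradle: centre of a roller lying in groove 2 (cradle x = 85 mm, 44 mm high)
- middle0 (a point): point fixed to the cradle: centre of a roller saddled in the gap between the rollers at bottom0 and bottom1 (86 mm high)
- middle1 (a point): point fixed to the cradle: centre of a roller saddled in the gap between the rollers at bottom1 and bottom2 (86 mm high)
- top (a point): point fixed to the cradle: centre of a roller saddled in the gap between the rollers at middle0 and middle1 (129 mm high)
- rails: fixed: two straight aluminium stop rails on the bench, 20 mm wide, 15 mm high, 450 mm long, along y, centred 175 mm in front of and behind the origin (x = -175 and +175 mm); they keep rollers from rolling away. All rollers and fittings start between them
- bin: fixed open blue plastic bin, outside 280 x 180 x 75 mm high, walls and floor 5 mm (rims and ribs stick out 7 mm more). Origin at the centre of its underside on the bench, x along its long side, z up
- steel0: steel conveyor roller (bare grey metal with black end bands), about 0.55 kg, 60 mm diameter, 110 mm long, origin at the middle of its axis, its own y along the axis (x and z turn as it rolls). It starts lying on the bench, axis within about 10 degrees of world y
- steel1: steel conveyor roller (bare grey metal with black end bands), about 0.55 kg, 60 mm diameter, 110 mm long, origin at the middle of its axis, its own y along the axis (x and z turn as it rolls). It starts lying on the bench, axis within about 10 degrees of world y
- steel2: steel conveyor roller (bare grey metal with black end bands), about 0.55 kg, 60 mm diameter, 110 mm long, origin at the middle of its axis, its own y along the axis (x and z turn as it rolls). It starts lying on the bench, axis within about 10 degrees of world y
- green0: plastic conveyor roller (green with black end bands), about 0.25 kg, 60 mm diameter, 110 mm long, origin at the middle of its axis, its own y along the axis (x and z turn as it rolls). It starts lying on the bench, axis within about 10 degrees of world y. One to three green rollers are there; the state gives None from the start for an absent one
- green1: plastic conveyor roller (green with black end bands), about 0.25 kg, 60 mm diameter, 110 mm long, origin at the middle of its axis, its own y along the axis (x and z turn as it rolls). It starts lying on the bench, axis within about 10 degrees of world y. One to three green rollers are there; the state gives None from the start for an absent one
- green2: plastic conveyor roller (green with black end bands), about 0.25 kg, 60 mm diameter, 110 mm long, origin at the middle of its axis, its own y along the axis (x and z turn as it rolls). It starts lying on the bench, axis within about 10 degrees of world y. One to three green rollers are there; the state gives None from the start for an absent one
- motor: drive motor, black square body with aluminium ends, 57 wide (x) x 76 long x 57 high mm and a 10 mm shaft 20 mm longer at +y (y from -48 to +48 mm in all), about 0.6 kg, origin under its middle, z up, long side along its own y. May be absent (None from the start)
- bearing: red pillow-block bearing: foot 36 (x) x 112 (y) x 14 (z) mm, on it a round housing 56 mm in diameter, 30 mm thick along x, top at 60 mm, about 0.45 kg, origin under the middle of the foot, z up. May be absent (None from the start)
- sensor: orange light sensor, body 24 (x) x 60 (y) mm on a steel foot plate 40 x 80 x 5 mm, 54 mm high in all, about 0.2 kg, origin under the middle of the plate, z up. May be absent (None from the start). Two or three of motor, bearing and sensor are there
- motor_mid (a point): middle of the motor, 28.5 mm above its origin along its z
- bearing_mid (a point): middle of the bearing, 30 mm above its origin along its z
- sensor_mid (a point): middle of the sensor, 27 mm above its origin along its z
- lamp: bystander: amber signal lamp on a white foot 90 mm across, 214 mm tall, loose, origin under its middle
- psu: bystander: black power supply brick 85 x 190 x 46 mm (long side along its y), loose, origin under its middle
- estop: bystander: yellow emergency-stop box 75 x 75 mm with a red mushroom button, 84 mm high, loose, origin under its middle
There are look-alikes about, which are no part of the job. Leave any pink or purple look-alike of the steel2 alone.

How it is judged:
By the outcome, as a careful person would: the job done as asked, in the order asked, and still so for the second after the job is handed in, with the robot touching nothing.
Of green0, green1, green2 only 1 to 3 are there at a start; the rules pass over those that are not, and their reading is None.
Of motor, bearing, sensor only 2 to 3 are there at a start; the rules pass over those that are not, and their reading is None.
At some moment in a run one of motor, bearing, sensor may be knocked a few centimetres aside while the robot is not near it.
Once in a run the grip may slacken for a moment while it holds something.
It also fails if it takes over 210 s, if anything falls off the work surface, if the arm or the gripper's body presses on something with over 40 N, if the wrist force passes 120 N, or if a joint passes its speed limit or range.

## Robot

A 7-joint arm with a two-finger parallel gripper is mounted at the origin on the work surface. World frame = base frame: x ahead of the robot, y to its left, z up, the work surface at z = 0. Lengths are in m, angles in rad, forces in N, time in s.
With the tool pointing down it reaches from about 0.4 to 0.85 m from the base axis. Payload 4.4 kg.
Tool frame: the origin (TCP) lies between the finger pads; the fingertips stand 22 mm ahead of it and the grasp point (between the pads) lies 3 mm ahead of it; x points along the fingers, z is the direction in which the jaws open and shut, and the axes are right-handed (so a half turn about x gives the same grasp; the last joint's range is limited). The gripper opens to 94 mm and grips with 3 to 60 N. Pads are 16 mm wide; open, the fingers measure 119 mm over their backs; the gripper's body (75 mm by 177 mm) begins 78 mm behind the grasp point.
Start: joints at [1.138, 0.628, 0.038, 1.517, -0.027, 0.996, -0.02], TCP at [0.233, -0.607, 0.19] pointing down, gripper open.
Joint ranges: [-3.06, 3.06], [-0.37, 2.12], [-1.25, 1.32], [0.18, 2.47], [-1.1, 4.24], [0.23, 1.98], [-2.94, 2.94]. Speed limits (rad/s): [2.57, 2.57, 3.14, 3.14, 3.14, 3.14, 3.14].

## Interface

Orientations are given as a 3x3 rotation matrix whose columns are the frame's x, y, z axes.
In Python, from bench import * gives the robot as it stands.
- The arm moves only by the tool move_arm, never from a script. Its arguments are lists of equal length, an entry for each row: "offset": the shift along the world's x, y, z in cm, a list of three; "rotation": the turn, a rotation vector about the world's x, y, z in degrees, a list of three. In form: {"offset": [[x, y, z], ...], "rotation": [[wx, wy, wz], ...]}. A call has 1 to 10 rows; each row shifts and turns the commanded pose from where the row before left it; what a row does not reach is not made up. A row lasts 1/8 s, in which the tool goes at most 62.5 mm and 10.7 degrees, less where a joint would pass 70% of its speed; a pose out of reach is approached as far as the arm can. A call is refused whole if a number of a shift passes 6.25 or a number of a turn 10.7, either way. A call with a gripper value outside its range is refused whole. "claw" is the gripper's target within -1 to 1 (fully open at 1, half-way at 0, shut at -1), set as the call begins (left out, the last holds). The fingers move at their own pace and stop on an object; "newtons" is the grip in N (left out, the last holds). Time passes only in rows, so rows that do not move let the fingers close. It gives the time, the measured TCP pose, the force and the opening at its end, in the units of the state.
- read_state(): the state, without advancing time (a new reading comes with each control period).
- camera(name): name is "scene" or "side" or "wrist"; returns a dict with "img" (480x640x3 uint8, red, green, blue), "range_z" (480x640 float32, m along the optical axis (not along the pixel's ray), 0 where there is no reading), "fx", "fy", "cx", "cy" (pixels), "T" (4x4, takes a point from camera to world coordinates); the wrist camera has in their place "T_tool_cam" (4x4, takes a point from camera to tool coordinates, whose origin is the TCP and whose axes are the tool frame's). Camera axes: x right, y down, z forward; pixel columns grow to the right and rows downward; lengths in m; the calibration is good to about 2 mm. A picture is of the moment at which its call begins: read the wrist's pose just before it.
- job_done(): hands the job in, once; it reports no verdict.
The state is a dict: "time_s": time; "joint_pos": joint angles; "joint_velocities": joint speeds; "effort": joint torques, N m; "ee_pos": TCP position; "ee_rot": TCP orientation; "ft_force": force on the tool from outside, world axes, zero at the start; "torque": the same for the moment, N m; "width": finger opening in m.
Only numpy, scipy, OpenCV 4.12 (cv2) and the standard library are available. Lean on these libraries where they do the work, as an engineer would, in place of code of your own. Each camera call takes 0.05 s, during which the arm holds its last target.

## Working session

There is one attempt and no reset: what is moved stays moved. The work goes in short steps, Python scripts to look and compute and a tool call to move; the robot and the scene stay as the last step left them, time stands still between calls to the robot, and variables do not carry over. Pictures are saved under pics/ and viewed, and the job is handed in when it is done.

Besides the shell and the picture viewer there is one more tool, called after "Request:" as name(argument=value, ...) on one line, values as JSON. move_arm: Moves the arm, as the interface text tells. Its arguments: {"type":"object","properties":{"offset":{"type":"array"},"rotation":{"type":"array"},"claw":{"type":"number"},"newtons":{"type":"number"}},"required":["offset","rotation"]}

```bash
ls; mkdir -p pics; python3 - <<'E'
from bench import *
import cv2,numpy as np
s=read_state();print(s)
for n in ["scene","side","wrist"]:
    c=camera(n);cv2.imwrite(f"pics/{n}0.png",c["img"][:,:,::-1])
    np.savez(f"pics/{n}0.npz",**c)
    print(n,c["fx"],c["cx"],c["cy"],c.get("T",c.get("T_tool_cam")))
E
```

```text
pics
{'time_s': 0.0, 'joint_pos': array([ 1.13818852,  0.62930712,  0.03843145,  1.51835562, -0.02698732,
        0.99631609, -0.01997467]), 'joint_velocities': array([ 5.72203400e-04,  1.99627423e-03, -4.33777351e-04, -6.67070995e-05,
       -1.51170428e-03,  1.41775716e-03, -2.42781838e-05]), 'effort': array([ 6.94239043e-04, -5.49724460e+01,  1.14374321e+00, -1.86628211e+01,
       -5.20217337e-02,  2.35281122e-02,  2.07308749e-04]), 'ee_pos': array([ 0.23289307, -0.60609843,  0.18958322]), 'ee_rot': array([[-6.95240130e-04,  9.33462224e-01,  3.58675053e-01],
       [ 1.73431786e-03,  3.58675726e-01, -9.33460613e-01],
       [-9.99998254e-01, -2.69227266e-05, -1.86828597e-03]]), 'ft_force': array([ 0.85288983,  0.12710842, -0.02965427]), 'torque': array([-0.03198819,  0.00472509,  0.03000061]), 'width': 0.09395189593224172}
scene 527.5553169551771 319.1976265771602 238.6604137691781 [[ 0.26376649  0.8000142  -0.53889194  1.36580285]
 [ 0.9645614  -0.21472312  0.15334695 -0.15113624]
 [ 0.00696718 -0.56024215 -0.82829958  1.34855917]
 [ 0.          0.          0.          1.        ]]
side 611.9408798859316 315.0865431088743 237.73634736895897 [[-0.85619162 -0.32436387  0.40214922 -0.03010361]
 [-0.51662884  0.52916725 -0.6731097   1.04183392]
 [ 0.00552827 -0.78407276 -0.62064429  1.00942912]
 [ 0.          0.          0.          1.        ]]
wrist 339.9331599678612 317.5034558330051 244.09487638310395 [[ 8.48297536e-04 -2.73906070e-01  9.61756074e-01 -1.94776917e-01]
 [-7.54879554e-04 -9.61756321e-01 -2.73905475e-01  8.01125792e-02]
 [ 9.99999355e-01 -4.93656656e-04 -1.02262161e-03 -1.01046588e-03]
 [ 0.00000000e+00  0.00000000e+00  0.00000000e+00  1.00000000e+00]]
```

View pics/scene0.png

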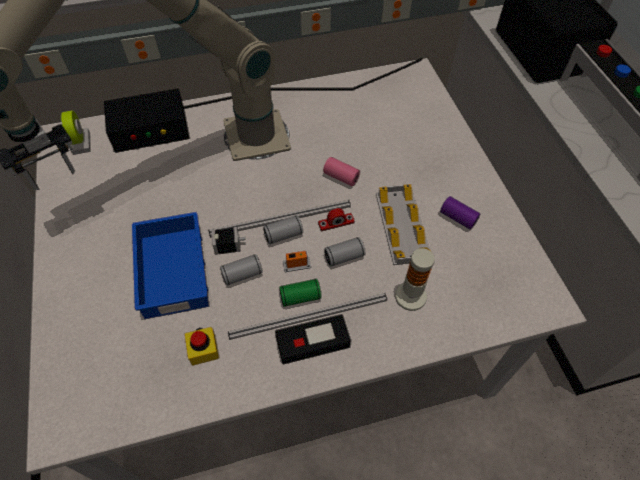

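View pics/side0.png

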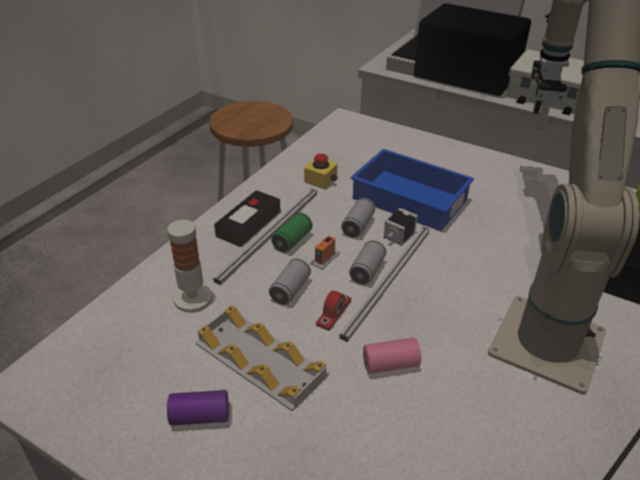

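View pics/wrist0.png

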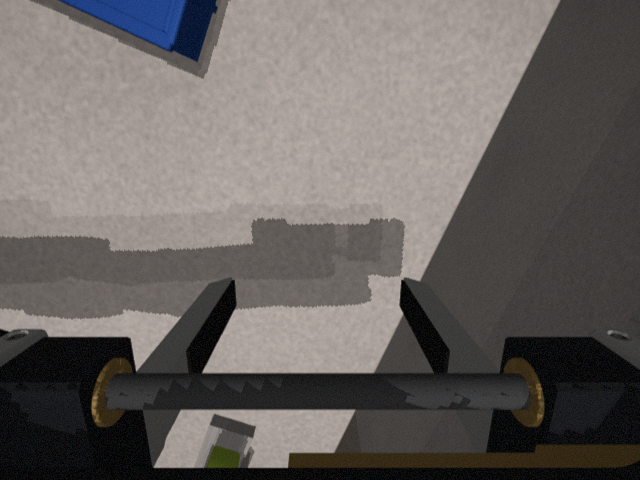

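```bash
cat > h.py <<'E'
import numpy as np,cv2
def cloud(c,T=None):
    z=c["range_z"];v,u=np.mgrid[:480,:640]
    P=np.stack([(u-c["cx"])/c["fx"]*z,(v-c["cy"])/c["fy"]*z,z],-1)
    T=c["T"] if T is None else T
    W=P@T[:3,:3].T+T[:3,3]
    W[z==0]=np.nan
    return W
def load(n): return dict(np.load(n))
E
python3 - <<'E'
from h import *
for n in ["scene0","side0"]:
    c=load(f"pics/{n}.npz");W=cloud(c);im=c["img"]
    hsv=cv2.cvtColor(im,cv2.COLOR_RGB2HSV)
    tab=(W[...,0]>.2)&(W[...,0]<1.0)&(abs(W[...,1])<.6)&(W[...,2]>0.012)&(W[...,2]<0.3)
    g=W[(abs(W[...,2])<.01)]
    print(n,"table z median",np.nanmedian(g[:,2]))
    k,l,st,ce=cv2.connectedComponentsWithStats(tab.astype(np.uint8))
    for i in range(1,k):
        if st[i,4]<60: continue
        m=l==i;p=W[m];h=hsv[m]
        (cx,cy),(w,hh),a=cv2.minAreaRect(p[:,:2].astype(np.float32))
        print(np.round(ce[i]),st[i,4],"hsv",np.median(h,0),"rect",round(cx,4),round(cy,4),round(w,3),round(hh,3),round(a,1),"z",np.round(np.percentile(p[:,2],[50,98]),3))
# ortho map
O=np.zeros((600,700,3),np.uint8);
for n in ["side0","scene0"]:
    c=load(f"pics/{n}.npz");W=cloud(c);ok=np.isfinite(W[...,0])
    p=W[ok];r=((0.95-p[:,0])*1000/1.2).astype(int);q=((0.45-p[:,1])*1000/1.2).astype(int)
    k=(r>=0)&(r<600)&(q>=0)&(q<700)&(p[:,2]<.25)
    O[r[k],q[k]]=c["img"][ok][k]
cv2.imwrite("pics/ortho0.png",cv2.medianBlur(cv2.dilate(O,np.ones((2,2))),3)[:,:,::-1])
E
```

```text
scene0 table z median 0.0009281986480882409
[ 68. 163.] 105 hsv [15. 22. 55.] rect 0.2208 -0.5541 0.022 0.012 23.5 z [0.25  0.285]
[341. 171.] 642 hsv [173. 125. 134.] rect 0.2716 0.2324 0.115 0.062 46.0 z [0.052 0.065]
[394. 208.] 692 hsv [ 21.  209.5 120. ] rect 0.4791 0.3611 0.114 0.221 80.1 z [0.026 0.043]
[460. 212.] 727 hsv [142. 165.  81.] rect 0.5298 0.5405 0.114 0.058 37.2 z [0.053 0.065]
[278. 226.] 2453 hsv [15. 23. 87.] rect 0.4291 0.0006 0.453 0.11 90.0 z [0.041 0.063]
[414. 212.] 141 hsv [ 21. 226. 121.] rect 0.4814 0.4063 0.03 0.073 89.9 z [0.028 0.046]
[165. 263.] 2939 hsv [109. 216.  68.] rect 0.4872 -0.3482 0.195 0.3 87.4 z [0.064 0.08 ]
[420. 233.] 167 hsv [ 21. 217. 120.] rect 0.5607 0.3972 0.035 0.08 85.3 z [0.026 0.044]
[345. 251.] 784 hsv [15. 14. 94.] rect 0.5751 0.1519 0.059 0.113 6.9 z [0.054 0.065]
[415. 276.] 1569 hsv [21. 40. 88.] rect 0.6884 0.317 0.105 0.22 65.2 z [0.116 0.218]
[297. 259.] 304 hsv [ 12. 228.  80.] rect 0.5623 0.0094 0.061 0.031 85.0 z [0.049 0.059]
[241. 269.] 813 hsv [15. 14. 96.] rect 0.5574 -0.1535 0.059 0.114 6.7 z [0.054 0.064]
[30
[... 1372 characters left out ...]
] 674 hsv [ 19. 152. 124.] rect 0.6219 0.3466 0.109 0.05 82.8 z [0.027 0.042]
[261. 332.] 282 hsv [ 19. 157. 124.] rect 0.5439 0.3166 0.029 0.066 82.0 z [0.028 0.043]
[392. 355.] 1635 hsv [173.  96. 142.] rect 0.2636 0.2363 0.114 0.059 41.1 z [0.052 0.063]
[290. 351.] 315 hsv [ 19. 155. 124.] rect 0.4587 0.3282 0.029 0.072 81.1 z [0.028 0.042]
[235. 354.] 317 hsv [ 20. 160. 124.] rect 0.5536 0.396 0.028 0.074 83.6 z [0.028 0.041]
[306. 382.] 639 hsv [ 15.  50. 109.] rect 0.392 0.3768 0.109 0.047 82.6 z [0.031 0.041]
[265. 375.] 340 hsv [ 20. 158. 123.] rect 0.4692 0.4003 0.042 0.068 83.3 z [0.028 0.041]
[198. 407.] 1978 hsv [141. 127.  92.] rect 0.5237 0.5438 0.114 0.062 38.4 z [0.053 0.062]
```

View pics/ortho0.png

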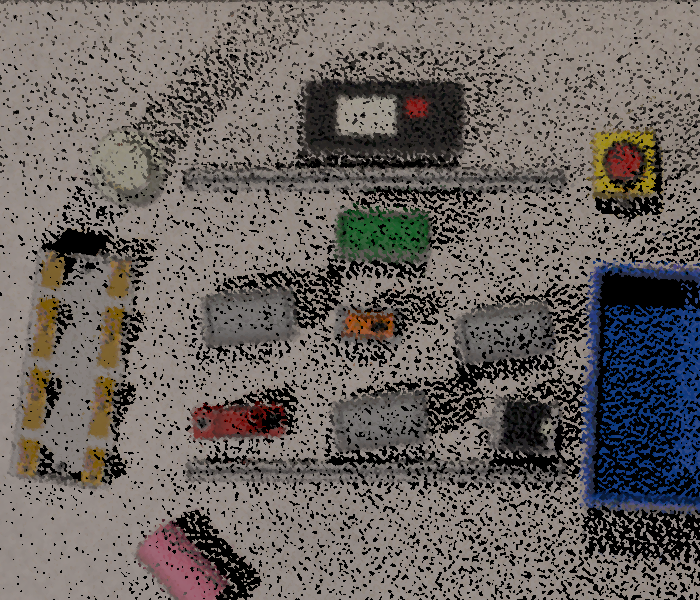

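Request:
move_arm(offset=[[1,4,3],[2,4.5,3],[2,4.5,3],[2,5,2],[2,5,1],[2,5,0],[2,5,0],[2,5,0],[2,5,0],[2,5,0]], rotation=[[0,0,7],[0,0,9],[0,0,9],[0,0,9],[0,0,9],[0,0,9],[0,0,9],[0,0,8],[0,0,0],[0,0,0]], claw=1, newtons=50)

```text
time_s: 1.4
ee_pos: [0.4234, -0.1253, 0.3105]
ee_rot: [[0.0, 0.0, 1.0], [-0.0, 1.0, -0.0], [-1.0, -0.0, 0.0]]
ft_force: [-0.4, -0.7, -0.2]
width: 0.0941
```

Request:
move_arm(offset=[[2,5,0],[1.5,5,0],[1,5,0],[1,4,0],[0,0,0],[0,0,0]], rotation=[[0,0,0],[0,0,0],[0,0,0],[0,0,0],[0,0,0],[0,0,0]])

```text
time_s: 2.15
ee_pos: [0.4778, 0.0622, 0.3102]
ee_rot: [[-0.001, 0.0, 1.0], [-0.001, 1.0, -0.0], [-1.0, -0.001, -0.001]]
ft_force: [-0.7, -0.9, 0.2]
width: 0.0941
```

```bash
cat >> h.py <<'E'
def wsnap(name):
    from bench import read_state,camera
    s=read_state();c=camera("wrist")
    T=np.eye(4);T[:3,:3]=s["ee_rot"];T[:3,3]=s["ee_pos"]
    c["T"]=T@c["T_tool_cam"]
    np.savez(f"pics/{name}.npz",**c);cv2.imwrite(f"pics/{name}.png",c["img"][:,:,::-1])
    print("t",round(s["time_s"],2),"tcp",np.round(s["ee_pos"],4),"zang",np.degrees(np.arctan2(s["ee_rot"][1,2],s["ee_rot"][0,2])).round(2),"tilt",np.round(s["ee_rot"][:,0],3),"w",round(s["width"],4),"F",np.round(s["ft_force"],1))
    return c
E
python3 -c "
from h import *
wsnap('w1')"
```

```text
t 2.15 tcp [0.4778 0.0622 0.3102] zang -0.02 tilt [-0.001 -0.001 -1.   ] w 0.0941 F [-0.7 -0.9  0.2]
```

View pics/w1.png

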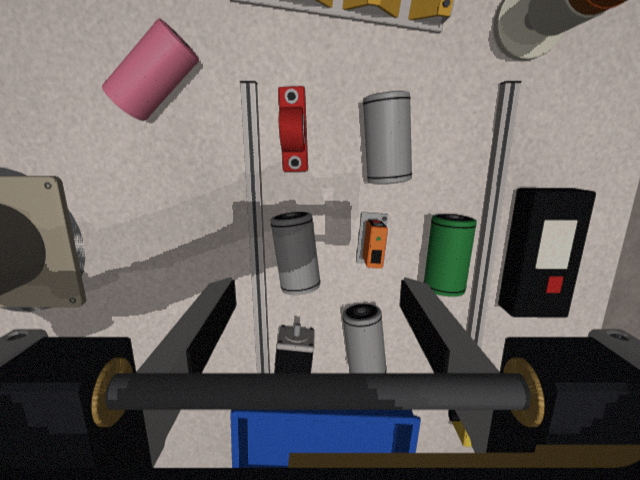

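```bash
cat >> h.py <<'E'
from scipy.optimize import least_squares
def fitcyl(W,x,y,z=0.03,r=0.05,zmin=None):
    zmin=z-0.005 if zmin is None else zmin
    m=np.isfinite(W[...,0])&(np.hypot(W[...,0]-x,W[...,1]-y)<0.075)&(abs(W[...,0]-x)<.045)&(W[...,2]>zmin)&(W[...,2]<z+.045)
    p=W[m]
    def res(q):
        x0,th,z0=q;d=np.array([-np.sin(th),np.cos(th)])
        n=np.array([np.cos(th),np.sin(th)])
        return np.hypot((p[:,:2]-[x0,y])@n,p[:,2]-z0)-0.03
    s=least_squares(res,[x,0.1,z],loss="soft_l1",f_scale=.002)
    x0,th,z0=s.x;d=np.array([-np.sin(th),np.cos(th)])
    k=abs(res(s.x))<.004
    t=(p[k][:,:2]-[x0,y])@d
    k2=p[k][:,2]>z0+.02
    lo,hi=np.percentile(t[k2],[0.7,99.3])
    c=np.array([x0,y])+d*(lo+hi)/2
    return np.round(c,4),round(np.degrees(th),2),"z",round(z0,4),"len",round(hi-lo,4),"rms",round(1000*np.sqrt(np.mean(res(s.x)[k]**2)),2),k.sum()
E
python3 - <<'E'
from h import *
for n in ["w1","scene0","side0"]:
    W=cloud(load(f"pics/{n}.npz"))
    g=W[(abs(W[...,2])<.01)&(W[...,0]>.3)&(W[...,0]<.75)&(abs(W[...,1])<.3)];print(n,"tab",np.nanmedian(g[:,2]))
    for q in [(.57,.15),(.443,-.004),(.555,-.153),(.675,-.008)]:
        try: print(n,q,*fitcyl(W,*q))
        except Exception as e: print(n,q,e)
E
```

```text
w1 tab 0.0006861623068667999
w1 (0.57, 0.15) [0.5703 0.1533] 5.62 z 0.0303 len 0.1075 rms 0.73 4101
w1 (0.443, -0.004) [ 0.4449 -0.0038] 6.68 z 0.0302 len 0.1077 rms 0.77 3071
w1 (0.555, -0.153) [ 0.5499 -0.1446] 7.51 z 0.0298 len 0.0914 rms 0.86 2116
w1 (0.675, -0.008) [ 0.6686 -0.0067] -1.89 z 0.03 len 0.1076 rms 0.83 3194
scene0 tab 0.0010887131661792004
scene0 (0.57, 0.15) [0.5717 0.1523] 5.32 z 0.0306 len 0.1081 rms 1.94 606
scene0 (0.443, -0.004) [ 0.4465 -0.0053] 6.92 z 0.0307 len 0.1089 rms 1.95 559
scene0 (0.555, -0.153) [ 0.5529 -0.1541] 8.0 z 0.0307 len 0.1077 rms 1.97 652
scene0 (0.675, -0.008) [ 0.6698 -0.0079] -1.84 z 0.0307 len 0.1076 rms 1.91 676
side0 tab 0.0010611339840387313
side0 (0.57, 0.15) [0.5697 0.1534] 5.72 z 0.0298 len 0.1103 rms 1.73 856
side0 (0.443, -0.004) [ 0.4445 -0.0051] 6.97 z 0.0302 len 0.1125 rms 1.66 746
side0 (0.555, -0.153) [ 0.5503 -0.1547] 7.78 z 0.0302 len 0.1121 rms 1.76 582
side0 (0.675, -0.008) [ 0.668 -0.008] -1.97 z 0.0301 len 0.1116 rms 1.91 660
```

Request:
move_arm(offset=[[0.5,5,0],[0.5,5,0],[0.5,5,0],[0,0,0],[0,0,0]], rotation=[[0,0,0],[0,0,0],[0,0,0],[0,0,0],[0,0,0]])

```text
time_s: 2.82
ee_pos: [0.4934, 0.211, 0.3102]
ee_rot: [[-0.0, 0.002, 1.0], [-0.002, 1.0, -0.002], [-1.0, -0.002, -0.0]]
ft_force: [-0.3, -0.8, -0.0]
width: 0.0943
```

```bash
python3 - <<'E'
from h import *
W=cloud(wsnap('w2'))
for q in [(.57,.15),(.443,-.004),(.675,-.008)]: print(*fitcyl(W,*q))
E
```

```text
t 2.83 tcp [0.4934 0.211  0.3102] zang -0.12 tilt [-0.    -0.002 -1.   ] w 0.0943 F [-0.3 -0.8 -0. ]
[0.5701 0.1542] 5.62 z 0.0301 len 0.1079 rms 0.79 3135
[0.4438 0.0042] 6.8 z 0.03 len 0.0925 rms 0.84 2162
[ 0.6681 -0.023 ] -1.75 z 0.0301 len 0.0422 rms 0.68 596
```

View pics/w2.png

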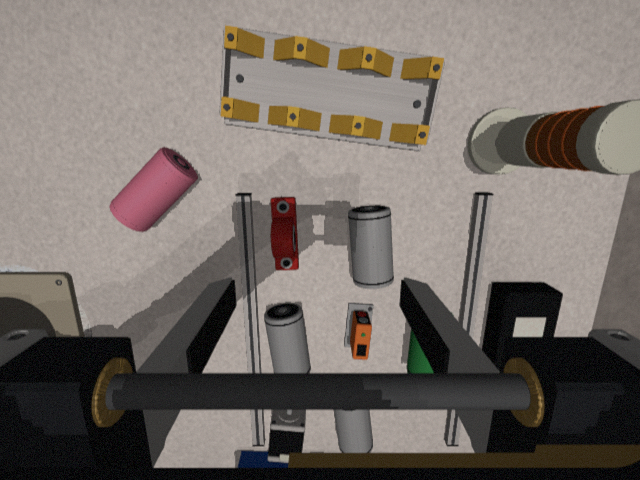

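```bash
cat >> h.py <<'E'
def hmodel(bx): 
    d=abs((bx+42.5e-3)%85e-3-42.5e-3); return np.minimum(1.6e-3+d,38e-3)
def cradle(W,img,q0=(.51,.362,-.12)):
    hsv=cv2.cvtColor(img,cv2.COLOR_RGB2HSV)
    m=np.isfinite(W[...,0])&(abs(hsv[...,0].astype(int)-20)<6)&(hsv[...,1]>110)&(np.hypot(W[...,0]-.51,W[...,1]-.36)<.17)&(W[...,2]>.008)&(W[...,2]<.045)
    p=W[m]
    def body(q):
        c,s=np.cos(q[2]),np.sin(q[2]);d=p[:,:2]-q[:2]
        return d[:,0]*c+d[:,1]*s,-d[:,0]*s+d[:,1]*c
    def res(q):
        bx,by=body(q)
        ry=np.maximum(abs(abs(by)-.04)-.012,0); rx=np.maximum(abs(bx)-.138,0)
        return np.r_[(p[:,2]-hmodel(bx))*.7,ry,rx]
    best=None
    for dx in (-.02,0,.02):
        s=least_squares(res,np.add(q0,(dx,0,0)),loss="soft_l1",f_scale=.003)
        if best is None or s.cost<best.cost: best=s
    q=best.x;bx,by=body(q)
    print("cradle",np.round(q[:2],4),np.degrees(q[2]).round(2),"n",len(p),"cost",best.cost,"by pct",[np.round(np.percentile(by[by*sg>0],[1,99]),4) for sg in(1,-1)],"bx",np.round(np.percentile(bx,[.5,99.5]),4))
    return q
E
python3 - <<'E'
from h import *
for n in["w2","scene0","side0"]:
    c=load(f"pics/{n}.npz");W=cloud(c);q=cradle(W,c["img"])
    for i,x in enumerate((-.085,0,.085)): print(i,np.round(q[:2]+x*np.array([np.cos(q[2]),np.sin(q[2])]),4))
# lamp
    m=(W[...,2]>.15)&(W[...,2]<.225)&(abs(W[...,0]-.74)<.08)&(abs(W[...,1]-.3)<.09);print("lamp",W[m].min(0) if m.any() else 0,W[m].max(0)if m.any() else 0)
E
```

```text
cradle [0.5086 0.3644] -7.76 n 7193 cost 0.0033728725235761758 by pct [array([0.0275, 0.0514]), array([-0.0518, -0.0285])] bx [-0.1341  0.1338]
0 [0.4244 0.3759]
1 [0.5086 0.3644]
2 [0.5928 0.3529]
lamp [0.71839182 0.26850388 0.15000376] [0.76278761 0.32788006 0.21752287]
cradle [0.5103 0.3629] -7.67 n 865 cost 0.0038124238551815164 by pct [array([0.0276, 0.0518]), array([-0.0517, -0.0279])] bx [-0.1345  0.1328]
0 [0.426  0.3743]
1 [0.5103 0.3629]
2 [0.5945 0.3516]
lamp [0.72288718 0.26714956 0.15020516] [0.78242632 0.32649684 0.22155676]
cradle [0.5082 0.3634] -7.73 n 1841 cost 0.0032191242600281525 by pct [array([0.028 , 0.0516]), array([-0.0517, -0.0281])] bx [-0.1336  0.1332]
0 [0.4239 0.3748]
1 [0.5082 0.3634]
2 [0.5924 0.352 ]
lamp [0.71562993 0.26840248 0.15003984] [0.77770618 0.32835408 0.22029326]
```

Request:
move_arm(offset=[[2.5,-2,-4],[2.6,-2,-5],[2.6,-1.7,-5],[0,0,-5],[0,0,0],[0,0,0]], rotation=[[0,0,2],[0,0,2],[0,0,1.7],[0,0,0],[0,0,0],[0,0,0]])

```text
time_s: 3.62
ee_pos: [0.5712, 0.156, 0.1223]
ee_rot: [[0.002, -0.099, 0.995], [0.001, 0.995, 0.099], [-1.0, 0.0, 0.002]]
ft_force: [0.2, -0.2, 0.5]
width: 0.0938
```

```bash
python3 - <<'E'
from h import *
W=cloud(wsnap('w3'))
E
```

```text
t 3.62 tcp [0.5712 0.156  0.1223] zang 5.66 tilt [ 0.002  0.001 -1.   ] w 0.0938 F [ 0.2 -0.2  0.5]
```

View pics/w3.png

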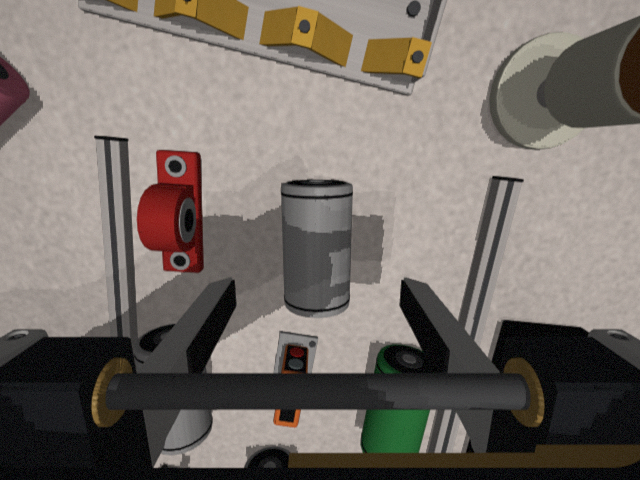

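Request:
move_arm(offset=[[-0.1,-0.15,-4],[0,0,-3.9],[0,0,0],[0,0,0]], rotation=[[0,0,0],[0,0,0],[0,0,0],[0,0,0]])

```text
time_s: 4.18
ee_pos: [0.5709, 0.1557, 0.044]
ee_rot: [[0.004, -0.1, 0.995], [0.001, 0.995, 0.1], [-1.0, 0.001, 0.004]]
ft_force: [1.1, -0.4, -0.5]
width: 0.0943
```

```bash
python3 - <<'E'
from h import *
W=cloud(wsnap('w4'))
print(*fitcyl(W,.57,.154))
E
```

```text
t 4.17 tcp [0.5709 0.1557 0.044 ] zang 5.73 tilt [ 0.004  0.001 -1.   ] w 0.0943 F [ 1.1 -0.4 -0.5]
[0.5703 0.1556] 5.62 z 0.0301 len 0.1052 rms 0.59 15487
```

Request:
move_arm(offset=[[0,0,0],[0,0,0],[0,0,0],[0,0,0],[0,0,0],[0,0,0]], rotation=[[0,0,0],[0,0,0],[0,0,0],[0,0,0],[0,0,0],[0,0,0]], claw=-1, newtons=50)

```text
time_s: 4.97
ee_pos: [0.5691, 0.1547, 0.0414]
ee_rot: [[-0.0, -0.1, 0.995], [0.0, 0.995, 0.1], [-1.0, 0.0, -0.0]]
ft_force: [-0.4, -0.3, 0.6]
width: 0.0373
```

```bash
python3 - <<'E'
from h import *
W=cloud(wsnap('w5'))
print(*fitcyl(W,.57,.154))
E
```

```text
t 4.97 tcp [0.5691 0.1547 0.0414] zang 5.72 tilt [-0.  0. -1.] w 0.0373 F [-0.4 -0.3  0.6]
[0.5703 0.1558] 5.61 z 0.0303 len 0.1047 rms 0.63 14432
```

View pics/w5.png

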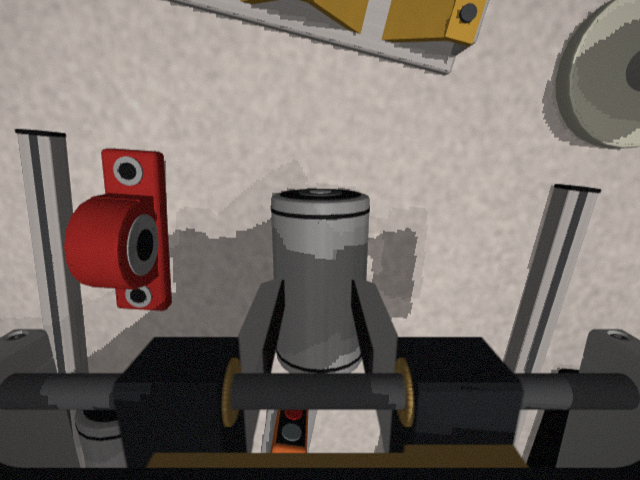

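Request:
move_arm(offset=[[0,0,0],[0,0,0],[0,0,0]], rotation=[[0,0,0],[0,0,0],[0,0,0]])

```text
time_s: 5.4
ee_pos: [0.5728, 0.1559, 0.0449]
ee_rot: [[0.007, -0.099, 0.995], [0.002, 0.995, 0.099], [-1.0, 0.001, 0.008]]
ft_force: [-0.4, -0.6, 21.4]
width: 0.0033
```

```bash
python3 - <<'E'
from h import *
from bench import *
c=load("pics/w5.npz")
z=c["range_z"];v,u=np.mgrid[:480,:640]
P=np.stack([(u-c["cx"])/c["fx"]*z,(v-c["cy"])/c["fy"]*z,z],-1)
T=c["T_tool_cam"];Q=P@T[:3,:3].T+T[:3,3]
for r in (285,300,320,340,360):
    print(r,[(cc,*np.round(1000*Q[r,cc]).astype(int)) for cc in (255,262,270,278,286,295,320,345,355,363,370,380)])
s=read_state();print(s["width"],s["effort"])
E
```

```text
285 [(255, np.int64(42), np.int64(-18), np.int64(-47)), (262, np.int64(-27), np.int64(11), np.int64(-29)), (270, np.int64(-27), np.int64(11), np.int64(-25)), (278, np.int64(-27), np.int64(11), np.int64(-21)), (286, np.int64(-11), np.int64(4), np.int64(-18)), (295, np.int64(-15), np.int64(6), np.int64(-13)), (320, np.int64(-20), np.int64(8), np.int64(1)), (345, np.int64(-15), np.int64(6), np.int64(16)), (355, np.int64(-24), np.int64(9), np.int64(20)), (363, np.int64(-26), np.int64(10), np.int64(24)), (370, np.int64(-25), np.int64(10), np.int64(28)), (380, np.int64(40), np.int64(-18), np.int64(46))]
300 [(255, np.int64(-45), np.int64(10), np.int64(-30)), (262, np.int64(-46), np.int64(11), np.int64(-27)), (270, np.int64(-45), np.int64(11), np.int64(-23)), (278, np.int64(-41), np.int64(9), np.int64(-19)), (286, np.int64(-11), np.int64(-6), np.int64(-19)), (295, np.int64(-15), np.int64(-4), np.int64(-13)), (320, np.int64(-18), np.int64(-2), np.int64(1)), (345, np.int64(-15), np.int64(-4), np.int64(16)), (355, np.int64(-40), np.int64(8), np.int64(19)), (363, np.int64(-46), np.int64(11), np
[... 1384 characters left out ...]
4(-21)), (262, np.int64(-88), np.int64(7), np.int64(-20)), (270, np.int64(-79), np.int64(0), np.int64(-19)), (278, np.int64(-1), np.int64(-53), np.int64(-26)), (286, np.int64(-10), np.int64(-47), np.int64(-20)), (295, np.int64(-15), np.int64(-43), np.int64(-14)), (320, np.int64(-20), np.int64(-40), np.int64(1)), (345, np.int64(-16), np.int64(-43), np.int64(17)), (355, np.int64(-9), np.int64(-47), np.int64(23)), (363, np.int64(-73), np.int64(-3), np.int64(19)), (370, np.int64(-86), np.int64(5), np.int64(19)), (380, np.int64(-93), np.int64(10), np.int64(22))]
0.0032796227786901716 [-5.87294698e-01 -4.13623309e+01 -4.03708935e+00 -8.09938610e+00
 -1.92446806e-01 -3.42308488e-01  9.20583334e-04]
```

```bash
python3 - <<'E'
from h import *
from bench import *
W=cloud(wsnap('w6'))
print(*fitcyl(W,.57,.154))
c=camera("side");cv2.imwrite("pics/side1.png",c["img"][100:420,160:480,::-1].repeat(2,0).repeat(2,1)[:600])
E
```

```text
t 5.4 tcp [0.5728 0.1559 0.0449] zang 5.71 tilt [ 0.007  0.002 -1.   ] w 0.0033 F [-0.4 -0.6 21.4]
[0.5725 0.1585] 5.63 z 0.0301 len 0.1002 rms 0.65 9883
```

View pics/w6.png

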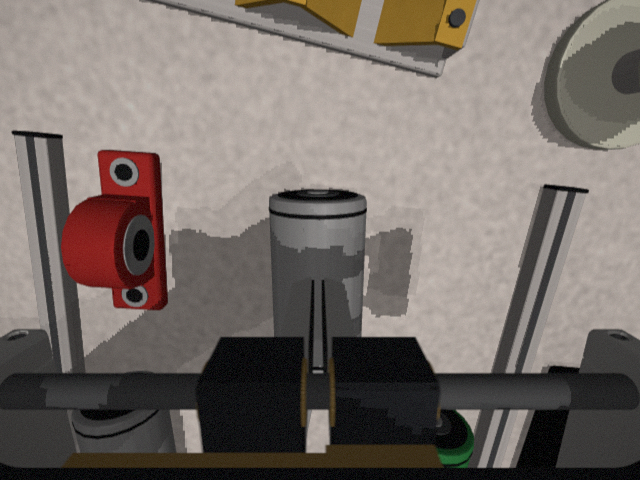

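View pics/side1.png

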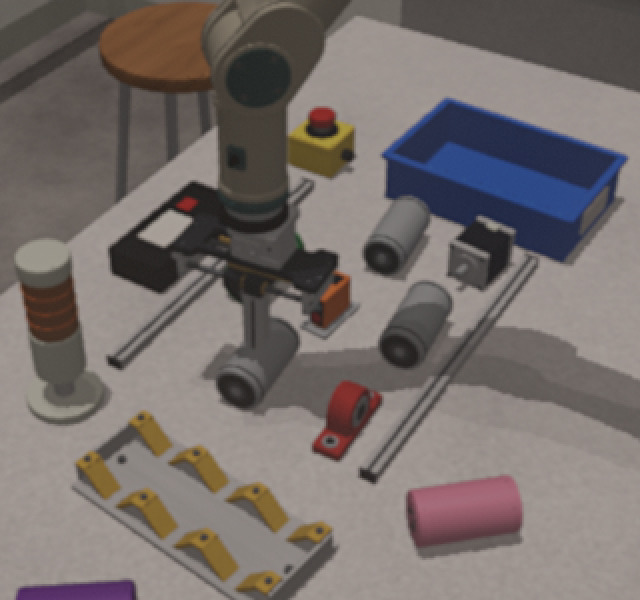

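```bash
python3 - <<'E'
from h import *
for n in ("w1","w3","w5"):
    c=load(f"pics/{n}.npz")
    z=c["range_z"];v,u=np.mgrid[:480,:640]
    P=np.stack([(u-c["cx"])/c["fx"]*z,(v-c["cy"])/c["fy"]*z,z],-1)
    T=c["T_tool_cam"];Q=1000*(P@T[:3,:3].T+T[:3,3])
    m=(v>270)&(v<350)&(z>.02)&(z<.25 if n!="w5" else z<.185)&(abs(Q[...,2])<65)&(abs(Q[...,1])<15)
    q=Q[m];print(n,m.sum(),"x max",np.percentile(q[:,0],[50,90,97,99.5,100]).round(1))
    for a in range(-100,30,8):
        k=(q[:,0]>a)&(q[:,0]<a+8)
        if k.sum()>10: print(a,k.sum(),"y",np.percentile(q[k,1],[2,98]).round(),"|z|",np.percentile(abs(q[k,2]),[2,98]).round(1))
E
```

```text
w1 6370 x max [-58.3 -28.3 -20.4 -16.7 -15.3]
-92 282 y [ 9. 11.] |z| [48.2 58.9]
-84 897 y [ 6. 11.] |z| [46.7 58.8]
-76 901 y [ 1. 11.] |z| [46.7 58.6]
-68 929 y [-4. 11.] |z| [46.6 58.6]
-60 831 y [-6. 11.] |z| [46.6 58.5]
-52 731 y [-6. 11.] |z| [46.6 58.4]
-44 624 y [-6. 11.] |z| [46.7 58.4]
-36 555 y [-6. 11.] |z| [46.6 58.2]
-28 455 y [-6. 11.] |z| [46.7 57.6]
-20 165 y [-7. 11.] |z| [46.7 52.8]
w3 6380 x max [-58.4 -28.1 -20.5 -16.4 -14.6]
-92 278 y [ 9. 11.] |z| [48.  58.9]
-84 892 y [ 6. 11.] |z| [46.7 58.8]
-76 920 y [ 1. 11.] |z| [46.6 58.6]
-68 914 y [-4. 11.] |z| [46.7 58.6]
-60 850 y [-6. 11.] |z| [46.7 58.3]
-52 717 y [-7. 11.] |z| [46.7 58.4]
-44 631 y [-6. 11.] |z| [46.7 58.3]
-36 547 y [-6. 11.] |z| [46.7 58.2]
-28 459 y [-6. 11.] |z| [46.7 57.7]
-20 172 y [-7. 11.] |z| [46.7 53.1]
w5 4543 x max [-61.  -32.6 -25.9 -23.1 -22.5]
-92 218 y [ 9. 11.] |z| [19.2 28.2]
-84 725 y [ 7. 11.] |z| [18.7 30.1]
-76 746 y [ 2. 11.] |z| [18.6 30.6]
-68 662 y [-3. 11.] |z| [18.6 30.5]
-60 601 y [-6. 11.] |z| [18.6 30.5]
-52 517 y [-5. 11.] |z| [18.6 30.3]
-44 449 y [-6. 11.] |z| [18.6 30.3]
-36 399 y [-5. 11.] |z| [18.6 30.3]
-28 226 y [-5. 11.] |z| [18.6 29.7]
```

Request:
move_arm(offset=[[0,0,2],[0,0,0],[0,0,0],[0,0,0],[0,0,0],[0,0,0]], rotation=[[0,0,0],[0,0,0],[0,0,0],[0,0,0],[0,0,0],[0,0,0]], claw=1)

```text
time_s: 6.25
ee_pos: [0.5689, 0.1547, 0.0611]
ee_rot: [[-0.001, -0.1, 0.995], [-0.0, 0.995, 0.1], [-1.0, 0.0, -0.001]]
ft_force: [0.1, 1.1, 0.7]
width: 0.057
```

```bash
python3 - <<'E'
from h import *
W=cloud(wsnap('w7'))
print(*fitcyl(W,.57,.154))
E
```

```text
t 6.25 tcp [0.5689 0.1547 0.0611] zang 5.72 tilt [-0.001 -0.    -1.   ] w 0.057 F [0.1 1.1 0.7]
[0.5707 0.1545] 5.64 z 0.0302 len 0.1073 rms 0.59 13665
```

Request:
move_arm(offset=[[0,0,0],[0,0,0],[0,0,0],[0.15,0,-1],[0,0,-2.5],[0,0,-2.2],[0,0,0],[0,0,0]], rotation=[[0,0,0],[0,0,0],[0,0,0],[0,0,0],[0,0,0],[0,0,0],[0,0,0],[0,0,0]], claw=1)

```text
time_s: 7.3
ee_pos: [0.5709, 0.155, 0.0048]
ee_rot: [[0.0, -0.1, 0.995], [0.0, 0.995, 0.1], [-1.0, 0.0, 0.0]]
ft_force: [-0.1, 0.8, 0.7]
width: 0.0942
```

Request:
move_arm(offset=[[0,0,0],[0,0,0],[0,0,0],[0,0,0],[0,0,0],[0,0,0],[0,0,0]], rotation=[[0,0,0],[0,0,0],[0,0,0],[0,0,0],[0,0,0],[0,0,0],[0,0,0]], claw=-1, newtons=50)

```text
time_s: 8.18
ee_pos: [0.5709, 0.1548, 0.0047]
ee_rot: [[0.001, -0.1, 0.995], [0.0, 0.995, 0.1], [-1.0, 0.0, 0.001]]
ft_force: [0.5, -0.7, 3.6]
width: 0.0595
```

```bash
python3 - <<'E'
from h import *
W=cloud(wsnap('w8'))
print(*fitcyl(W,.57,.154))
E
```

```text
t 8.18 tcp [0.5709 0.1548 0.0047] zang 5.72 tilt [ 0.001  0.    -1.   ] w 0.0595 F [ 0.5 -0.7  3.6]
[0.5708 0.1547] 5.63 z 0.0304 len 0.1075 rms 0.71 19741
```

View pics/w8.png

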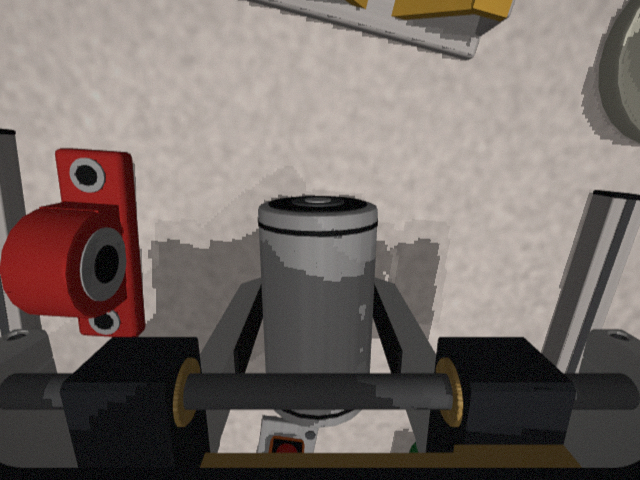

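Request:
move_arm(offset=[[0,0,2],[0,0,4],[0.5,4,2.5],[0.5,4.5,0],[0.5,4.5,0],[0.5,4,0],[0.2,2.8,0],[0,0,0],[0,0,0]], rotation=[[0,0,0],[0,0,0],[0,0,-3],[0,0,-4],[0,0,-4],[0,0,-2.5],[0,0,0],[0,0,0],[0,0,0]])

```text
time_s: 9.35
ee_pos: [0.5915, 0.3508, 0.0876]
ee_rot: [[-0.003, 0.135, 0.991], [-0.003, 0.991, -0.136], [-1.0, -0.004, -0.002]]
ft_force: [0.7, -0.9, -6.2]
width: 0.0592
```

```bash
python3 - <<'E'
from h import *
c=wsnap('w9');W=cloud(c)
print(*fitcyl(W,.5928,.353,.115)); cradle(W,c["img"])
E
```

```text
t 9.35 tcp [0.5915 0.3508 0.0876] zang -7.79 tilt [-0.003 -0.003 -1.   ] w 0.0592 F [ 0.7 -0.9 -6.2]
[0.5911 0.3507] -7.88 z 0.1131 len 0.1075 rms 0.71 19666
cradle [0.509  0.3646] -7.61 n 12875 cost 0.005540339670456284 by pct [array([0.0284, 0.0516]), array([-0.0514, -0.028 ])] bx [-0.1343  0.1332]
```

View pics/w9.png

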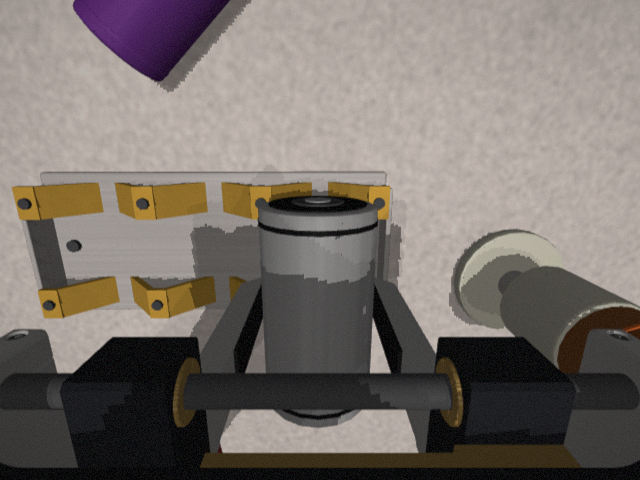

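Request:
move_arm(offset=[[0.15,0.2,-2],[0,0,-2.5],[0,0,-1],[0,0,0],[0,0,0],[0,0,0]], rotation=[[0,0,0],[0,0,0],[0,0,0],[0,0,0],[0,0,0],[0,0,0]])

```text
time_s: 10.15
ee_pos: [0.5948, 0.3552, 0.0356]
ee_rot: [[0.002, 0.136, 0.991], [0.001, 0.991, -0.136], [-1.0, 0.001, 0.001]]
ft_force: [-0.2, -0.0, -5.9]
width: 0.0591
```

```bash
python3 - <<'E'
from h import *
c=wsnap('w10');W=cloud(c)
print(*fitcyl(W,.5928,.353,.059)); cradle(W,c["img"])
E
```

```text
t 10.15 tcp [0.5948 0.3552 0.0356] zang -7.79 tilt [ 0.002  0.001 -1.   ] w 0.0591 F [-0.2 -0.  -5.9]
[0.5943 0.355 ] -7.89 z 0.0611 len 0.1075 rms 0.72 19721
cradle [0.509  0.3646] -7.74 n 13273 cost 0.006416386724625552 by pct [array([0.0282, 0.0516]), array([-0.0514, -0.028 ])] bx [-0.1168  0.1337]
```

Request:
move_arm(offset=[[-0.1,-0.2,-0.8],[0,0,-0.6],[0,0,-0.2],[0,0,0],[0,0,0]], rotation=[[0,0,0],[0,0,0],[0,0,0],[0,0,0],[0,0,0]])

```text
time_s: 10.82
ee_pos: [0.5932, 0.3521, 0.0188]
ee_rot: [[0.0, 0.135, 0.991], [-0.001, 0.991, -0.135], [-1.0, -0.001, 0.0]]
ft_force: [-0.8, -3.3, 0.5]
width: 0.0591
```

```bash
python3 - <<'E'
from h import *
c=wsnap('w11');W=cloud(c)
print(*fitcyl(W,.5928,.353,.044)); cradle(W,c["img"])
E
```

```text
t 10.82 tcp [0.5932 0.3521 0.0188] zang -7.79 tilt [ 0.    -0.001 -1.   ] w 0.0591 F [-0.8 -3.3  0.5]
[0.5927 0.3519] -7.39 z 0.0444 len 0.1076 rms 0.73 19716
cradle [0.5089 0.3647] -7.83 n 13854 cost 0.007309914438058591 by pct [array([0.028 , 0.0517]), array([-0.0508, -0.028 ])] bx [-0.1082  0.1338]
```

Request:
move_arm(offset=[[0,0.1,0],[0,0,0],[0,0,0]], rotation=[[0,0,0],[0,0,0],[0,0,0]])

```text
time_s: 11.25
ee_pos: [0.5932, 0.3521, 0.0188]
ee_rot: [[-0.0, 0.136, 0.991], [-0.002, 0.991, -0.136], [-1.0, -0.002, 0.0]]
ft_force: [-1.5, -5.2, 2.9]
width: 0.0594
```

Request:
move_arm(offset=[[0,0,0],[0,0,0],[0,0,0],[0,0,2],[0,0,3],[0,0,4],[0,0,4],[0,0,0]], rotation=[[0,0,0],[0,0,0],[0,0,0],[0,0,0],[0,0,0],[0,0,0],[0,0,0],[0,0,0]], claw=0.5)

```text
time_s: 12.25
ee_pos: [0.5956, 0.356, 0.1541]
ee_rot: [[0.008, 0.136, 0.991], [0.006, 0.991, -0.136], [-1.0, 0.007, 0.007]]
ft_force: [0.1, 0.4, -0.4]
width: 0.0703
```

```bash
python3 - <<'E'
from h import *
c=wsnap('w12');W=cloud(c)
print(*fitcyl(W,.5928,.353,.044)); cradle(W,c["img"])
E
```

```text
t 12.25 tcp [0.5956 0.356  0.1541] zang -7.8 tilt [ 0.008  0.006 -1.   ] w 0.0703 F [ 0.1  0.4 -0.4]
[0.5926 0.3516] -7.32 z 0.0442 len 0.1076 rms 0.65 7796
cradle [0.5088 0.3641] -7.73 n 9052 cost 0.0037218010208006865 by pct [array([0.0287, 0.0519]), array([-0.0511, -0.0278])] bx [-0.1343  0.1335]
```

View pics/w12.png

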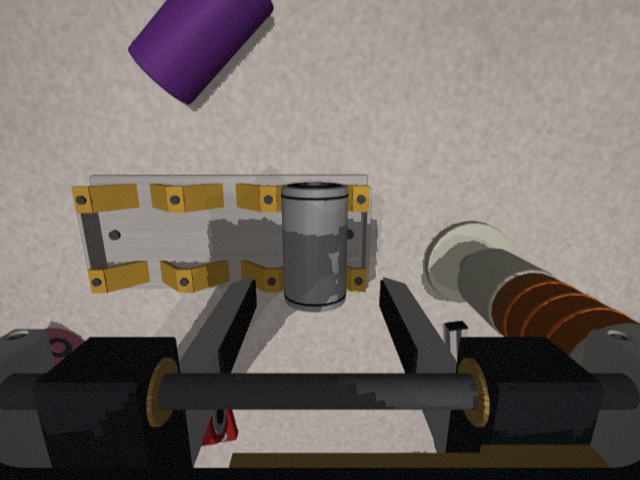

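Request:
move_arm(offset=[[-1.9,-4.5,0],[-1.9,-4.5,0],[-1.9,-4.5,0],[-1.9,-4.5,0],[-1.9,-4.5,0],[-1.9,-4.5,0],[-1.9,-4.5,-2],[-1.7,-4.4,-4],[0,0,0],[0,0,0]], rotation=[[0,0,2],[0,0,2],[0,0,2],[0,0,2],[0,0,2],[0,0,2],[0,0,2.5],[0,0,0],[0,0,0],[0,0,0]], claw=0.75)

```text
time_s: 13.55
ee_pos: [0.4435, -0.0045, 0.0885]
ee_rot: [[0.0, -0.117, 0.993], [0.001, 0.993, 0.117], [-1.0, 0.001, 0.0]]
ft_force: [-0.1, 0.3, -0.4]
width: 0.0823
```

```bash
python3 - <<'E'
from h import *
c=wsnap('w13');W=cloud(c)
print(*fitcyl(W,.4447,-.004))
E
```

```text
t 13.55 tcp [ 0.4435 -0.0045  0.0885] zang 6.73 tilt [ 0.     0.001 -1.   ] w 0.0823 F [-0.1  0.3 -0.4]
[ 0.4453 -0.0037] 6.65 z 0.0302 len 0.1075 rms 0.61 11148
```

View pics/w13.png

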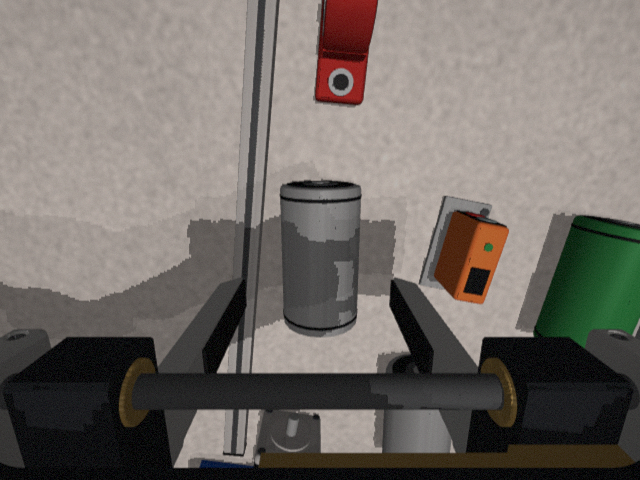

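Request:
move_arm(offset=[[0.15,0.05,-3],[0,0,-3.5],[0,0,-1.7],[0,0,0],[0,0,0]], rotation=[[0,0,0],[0,0,0],[0,0,0],[0,0,0],[0,0,0]])

```text
time_s: 14.22
ee_pos: [0.4457, -0.0038, 0.0073]
ee_rot: [[0.002, -0.118, 0.993], [0.001, 0.993, 0.118], [-1.0, 0.0, 0.002]]
ft_force: [0.0, 0.2, 0.8]
width: 0.0824
```

Request:
move_arm(offset=[[0,0,0],[0,0,0],[0,0,0],[0,0,0],[0,0,0]], rotation=[[0,0,0],[0,0,0],[0,0,0],[0,0,0],[0,0,0]], claw=-1, newtons=50)

```text
time_s: 14.85
ee_pos: [0.4453, -0.0048, 0.0069]
ee_rot: [[0.001, -0.117, 0.993], [0.0, 0.993, 0.117], [-1.0, -0.0, 0.001]]
ft_force: [0.3, -0.8, 6.6]
width: 0.0591
```

```bash
python3 - <<'E'
from h import *
c=wsnap('w14');W=cloud(c)
print(*fitcyl(W,.4447,-.004))
E
```

```text
t 14.85 tcp [ 0.4453 -0.0048  0.0069] zang 6.7 tilt [ 0.001  0.    -1.   ] w 0.0591 F [ 0.3 -0.8  6.6]
[ 0.445  -0.0035] 6.63 z 0.0304 len 0.1075 rms 0.72 19477
```

Request:
move_arm(offset=[[0,0,2],[0,0,4],[0.8,4.6,4],[0.8,4.6,0],[0.8,4.6,0],[0.8,4.6,0],[0.8,4.6,0],[0.8,4.6,0],[0.8,4.6,0],[0.75,4.6,-1]], rotation=[[0,0,0],[0,0,0],[0,0,-2],[0,0,-2],[0,0,-2],[0,0,-2],[0,0,-2],[0,0,-2],[0,0,-2.4],[0,0,0]])

```text
time_s: 16.15
ee_pos: [0.5078, 0.364, 0.0956]
ee_rot: [[-0.001, 0.134, 0.991], [-0.001, 0.991, -0.134], [-1.0, -0.001, -0.001]]
ft_force: [0.8, 0.5, -4.5]
width: 0.0591
```

Request:
move_arm(offset=[[0,0,-1],[0,0,-1],[0,0,0],[0,0,0]], rotation=[[0,0,0],[0,0,0],[0,0,0],[0,0,0]])

```text
time_s: 16.65
ee_pos: [0.5085, 0.3621, 0.0765]
ee_rot: [[-0.0, 0.135, 0.991], [-0.001, 0.991, -0.135], [-1.0, -0.001, 0.0]]
ft_force: [-0.5, 0.5, -5.3]
width: 0.0592
```

```bash
python3 - <<'E'
from h import *
c=wsnap('w15');W=cloud(c)
print(*fitcyl(W,.509,.364,.1)); cradle(W,c["img"])
E
```

```text
t 16.65 tcp [0.5085 0.3621 0.0765] zang -7.77 tilt [-0.    -0.001 -1.   ] w 0.0592 F [-0.5  0.5 -5.3]
[0.5082 0.3634] -7.79 z 0.0999 len 0.1076 rms 0.71 19434
cradle [0.5089 0.3646] -7.56 n 8748 cost 0.003873690383018537 by pct [array([0.0282, 0.0518]), array([-0.0515, -0.0279])] bx [-0.1347  0.1342]
```

View pics/w15.png

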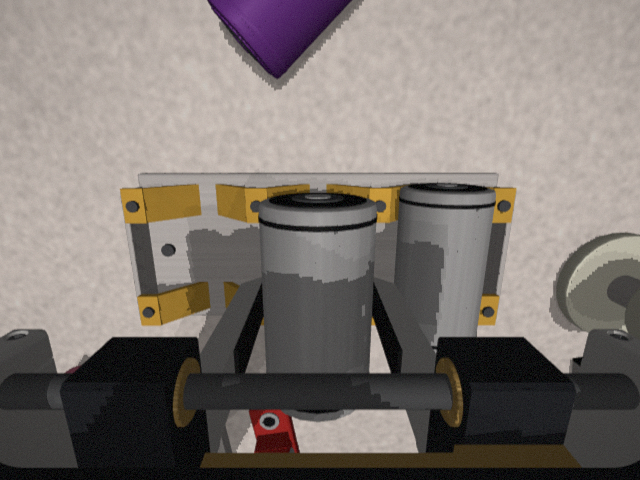

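Request:
move_arm(offset=[[0.05,0.05,-2],[0,0,-2],[0,0,-1.2],[0,0,-0.4],[0,0,0],[0,0,0]], rotation=[[0,0,0],[0,0,0],[0,0,0],[0,0,0],[0,0,0],[0,0,0]])

```text
time_s: 17.45
ee_pos: [0.5088, 0.3627, 0.0207]
ee_rot: [[0.0, 0.134, 0.991], [-0.002, 0.991, -0.134], [-1.0, -0.002, 0.0]]
ft_force: [0.1, -3.1, 1.4]
width: 0.0589
```

```bash
python3 - <<'E'
from h import *
c=wsnap('w16');W=cloud(c)
print(*fitcyl(W,.509,.364,.044)); 
E
```

```text
t 17.45 tcp [0.5088 0.3627 0.0207] zang -7.67 tilt [ 0.    -0.002 -1.   ] w 0.0589 F [ 0.1 -3.1  1.4]
[0.5086 0.3641] -7.51 z 0.0444 len 0.1077 rms 0.71 19535
```

Request:
move_arm(offset=[[0,0,0],[0,0,0],[0,0,2],[0,0,4],[0,0,5],[0,0,0]], rotation=[[0,0,0],[0,0,0],[0,0,0],[0,0,0],[0,0,0],[0,0,0]], claw=0.45)

```text
time_s: 18.25
ee_pos: [0.5113, 0.3669, 0.1363]
ee_rot: [[0.008, 0.134, 0.991], [0.007, 0.991, -0.134], [-1.0, 0.008, 0.007]]
ft_force: [0.8, -0.1, -0.3]
width: 0.0682
```

```bash
python3 - <<'E'
from h import *
c=wsnap('w17');W=cloud(c)
print(*fitcyl(W,.509,.364,.044)); print(*fitcyl(W,.593,.3525,.044)); 
E
```

```text
t 18.25 tcp [0.5113 0.3669 0.1363] zang -7.69 tilt [ 0.008  0.007 -1.   ] w 0.0682 F [ 0.8 -0.1 -0.3]
[0.5085 0.3637] -7.21 z 0.0442 len 0.1076 rms 0.64 8762
[0.5929 0.3529] -7.24 z 0.0441 len 0.105 rms 0.65 7648
```

Request:
move_arm(offset=[[0.4,-5.2,0],[0.4,-5.2,0],[0.4,-5.2,0],[0.4,-5.2,0],[0.4,-5.2,0],[0.4,-5.2,0],[0.4,-5.2,0],[0.4,-5.2,0],[0.4,-5.2,0],[0.5,-5,0]], rotation=[[0,0,0],[0,0,2],[0,0,2],[0,0,2],[0,0,2],[0,0,2],[0,0,2],[0,0,2],[0,0,1.4],[0,0,0]], claw=0.9)

```text
time_s: 19.55
ee_pos: [0.5489, -0.1559, 0.1298]
ee_rot: [[-0.001, -0.134, 0.991], [0.001, 0.991, 0.134], [-1.0, 0.001, -0.001]]
ft_force: [0.9, -0.3, 0.1]
width: 0.0894
```

Request:
move_arm(offset=[[0,0,-2],[0,0,-3],[0,0,0],[0,0,0]], rotation=[[0,0,0],[0,0,0],[0,0,0],[0,0,0]])

```text
time_s: 20.05
ee_pos: [0.5499, -0.1538, 0.0809]
ee_rot: [[0.0, -0.135, 0.991], [0.0, 0.991, 0.135], [-1.0, 0.0, 0.0]]
ft_force: [-0.0, 0.3, 0.3]
width: 0.089
```

```bash
python3 - <<'E'
from h import *
c=wsnap('w18');W=cloud(c)
print(*fitcyl(W,.55,-.1545))
E
```

```text
t 20.05 tcp [ 0.5499 -0.1538  0.0809] zang 7.75 tilt [ 0.  0. -1.] w 0.089 F [-0.   0.3  0.3]
[ 0.5515 -0.1529] 7.51 z 0.0302 len 0.1074 rms 0.6 11790
```

View pics/w18.png

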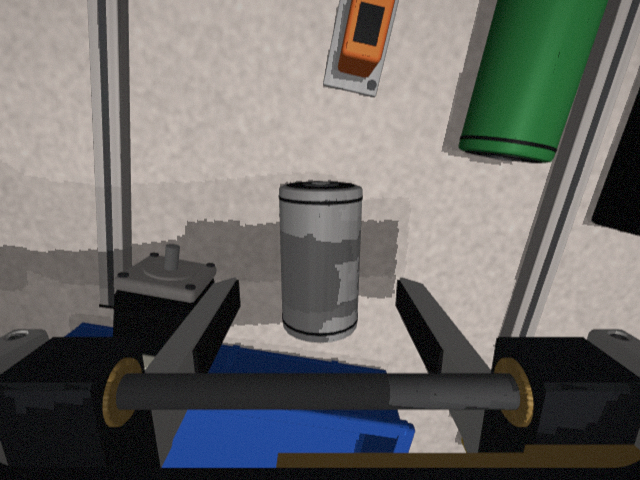

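Request:
move_arm(offset=[[0.15,0.1,-3],[0,0,-3],[0,0,-1.5],[0,0,0],[0,0,0]], rotation=[[0,0,-0.2],[0,0,0],[0,0,0],[0,0,0],[0,0,0]])

```text
time_s: 20.72
ee_pos: [0.5522, -0.1533, 0.0066]
ee_rot: [[0.002, -0.131, 0.991], [-0.0, 0.991, 0.131], [-1.0, -0.001, 0.002]]
ft_force: [-0.1, -0.2, 0.1]
width: 0.0892
```

Request:
move_arm(offset=[[0,0,0],[0,0,0],[0,0,0],[0,0,0],[0,0,0],[0,0,0]], rotation=[[0,0,0],[0,0,0],[0,0,0],[0,0,0],[0,0,0],[0,0,0]], claw=-1, newtons=50)

```text
time_s: 21.48
ee_pos: [0.5515, -0.1533, 0.0057]
ee_rot: [[0.001, -0.131, 0.991], [-0.0, 0.991, 0.131], [-1.0, -0.0, 0.001]]
ft_force: [0.8, 0.1, 3.5]
width: 0.0591
```

```bash
python3 - <<'E'
from h import *
c=wsnap('w19');W=cloud(c)
print(*fitcyl(W,.551,-.153))
E
```

```text
t 21.48 tcp [ 0.5515 -0.1533  0.0057] zang 7.51 tilt [ 0.001 -0.    -1.   ] w 0.0591 F [0.8 0.1 3.5]
[ 0.5513 -0.1528] 7.48 z 0.0304 len 0.1076 rms 0.72 19645
```

Request:
move_arm(offset=[[0,0,2],[0,0,4],[-0.5,3,4],[-1.3,5.3,0],[-1.3,5.3,0],[-1.4,5.3,0],[-1.4,5.3,0],[-1.4,5.3,0],[-1.4,5.3,0],[-1.4,5.3,0]], rotation=[[0,0,0],[0,0,0],[0,0,-2],[0,0,-2],[0,0,-2],[0,0,-2],[0,0,-2],[0,0,-2],[0,0,-3.2],[0,0,0]])

```text
time_s: 22.78
ee_pos: [0.4484, 0.2484, 0.1044]
ee_rot: [[-0.002, 0.134, 0.991], [-0.002, 0.991, -0.134], [-1.0, -0.002, -0.002]]
ft_force: [0.6, 0.5, -5.4]
width: 0.0594
```

Request:
move_arm(offset=[[-1.3,5.3,0],[-1.3,5.2,-1],[0,2.2,-2],[0,0,-1],[0,0,0],[0,0,0]], rotation=[[0,0,0],[0,0,0],[0,0,0],[0,0,0],[0,0,0],[0,0,0]])

```text
time_s: 23.52
ee_pos: [0.4247, 0.3729, 0.0655]
ee_rot: [[-0.0, 0.136, 0.991], [-0.001, 0.991, -0.136], [-1.0, -0.001, 0.0]]
ft_force: [0.0, 0.1, -5.5]
width: 0.0592
```

```bash
python3 - <<'E'
from h import *
c=wsnap('w20');W=cloud(c)
print(*fitcyl(W,.425,.375,.09)); cradle(W,c["img"])
E
```

```text
t 23.52 tcp [0.4247 0.3729 0.0655] zang -7.81 tilt [-0.    -0.001 -1.   ] w 0.0592 F [ 0.   0.1 -5.5]
[0.4244 0.3735] -7.8 z 0.0901 len 0.1076 rms 0.71 19595
cradle [0.5086 0.3644] -7.83 n 4040 cost 0.0016622113480271967 by pct [array([0.028 , 0.0517]), array([-0.0515, -0.0279])] bx [-0.1347  0.1344]
```

View pics/w20.png

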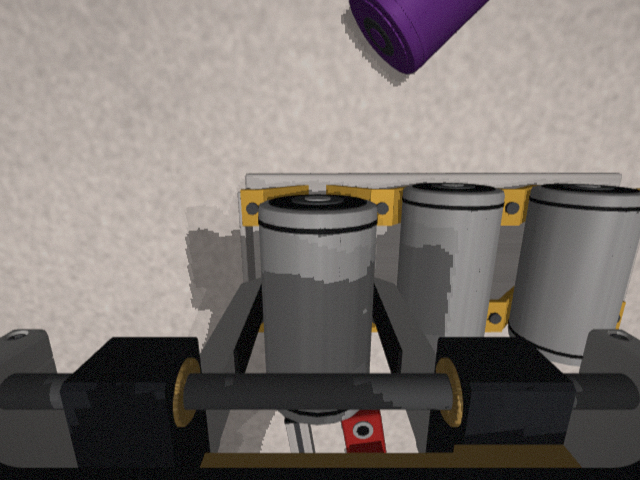

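Request:
move_arm(offset=[[0.02,0.13,-1.5],[0,0,-1.6],[0,0,-1.1],[0,0,-0.35],[0,0,0],[0,0,0]], rotation=[[0,0,0],[0,0,0],[0,0,0],[0,0,0],[0,0,0],[0,0,0]])

```text
time_s: 24.32
ee_pos: [0.4247, 0.376, 0.02]
ee_rot: [[0.0, 0.134, 0.991], [0.0, 0.991, -0.134], [-1.0, 0.0, 0.0]]
ft_force: [1.1, -0.3, -4.2]
width: 0.0595
```

```bash
python3 - <<'E'
from h import *
c=wsnap('w21');W=cloud(c)
print(*fitcyl(W,.425,.375,.044))
E
```

```text
t 24.32 tcp [0.4247 0.376  0.02  ] zang -7.69 tilt [ 0.  0. -1.] w 0.0595 F [ 1.1 -0.3 -4.2]
[0.4243 0.3765] -7.37 z 0.0446 len 0.1076 rms 0.72 19611
```

Request:
move_arm(offset=[[0,0,0],[0,0,0],[0,0,2],[0,0,4],[0,0,5],[0,0,4],[0,0,0],[0,0,0]], rotation=[[0,0,0],[0,0,0],[0,0,0],[0,0,0],[0,0,0],[0,0,0],[0,0,0],[0,0,0]], claw=0.45)

```text
time_s: 25.38
ee_pos: [0.424, 0.3757, 0.1697]
ee_rot: [[-0.0, 0.134, 0.991], [-0.0, 0.991, -0.134], [-1.0, -0.0, -0.0]]
ft_force: [-0.4, -0.4, -0.8]
width: 0.0681
```

```bash
cat >> h.py <<'E'
def bodyxy(p,q):
    d=np.array(p)-q[:2];c,s=np.cos(q[2]),np.sin(q[2]);return np.round(1000*np.array([d[0]*c+d[1]*s,-d[0]*s+d[1]*c]),1)
Q0=np.array([.5088,.3643,np.radians(-7.75)])
E
python3 - <<'E'
from h import *
c=wsnap('w22');W=cloud(c)
for p in [(.4245,.3755),(.509,.364),(.593,.3525)]:
    r=fitcyl(W,*p,.044); print(*r,bodyxy(r[0],Q0))
E
```

```text
t 25.38 tcp [0.424  0.3757 0.1697] zang -7.67 tilt [-0. -0. -1.] w 0.0681 F [-0.4 -0.4 -0.8]
[0.4243 0.3762] -7.33 z 0.0442 len 0.1075 rms 0.64 7203 [-85.3   0.4]
[0.5086 0.3644] -7.39 z 0.0441 len 0.1062 rms 0.65 6913 [-0.2  0.1]
[0.5926 0.3515] -7.53 z 0.044 len 0.1075 rms 0.71 7987 [84.8 -1.4]
```

View pics/w22.png

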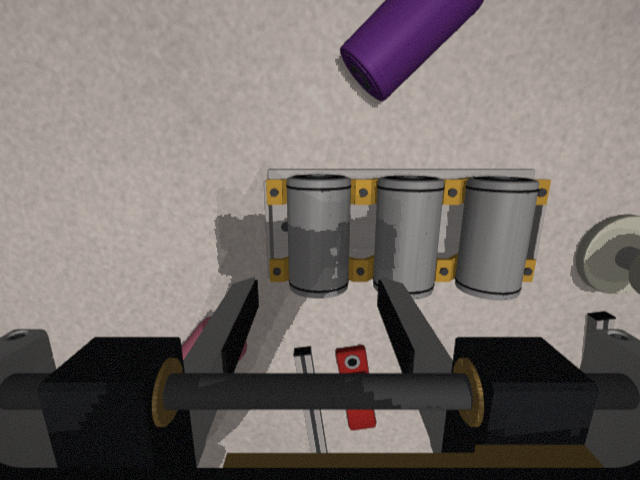

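Request:
move_arm(offset=[[1.5,-4.8,0],[3,-4.8,0],[3.2,-4.8,0],[3.3,-4.8,0],[3.3,-4.8,0],[3.4,-4.8,0],[3.4,-4.8,-2],[3.3,-4.7,-3],[0,0,-3],[0,0,0]], rotation=[[0,0,1],[0,0,1],[0,0,1],[0,0,1],[0,0,1],[0,0,0.8],[0,0,0],[0,0,0],[0,0,0],[0,0,0]], claw=0.7)

```text
time_s: 26.68
ee_pos: [0.6639, -0.0058, 0.0868]
ee_rot: [[-0.008, 0.033, 0.999], [0.0, 0.999, -0.033], [-1.0, -0.0, -0.008]]
ft_force: [0.1, 0.6, -0.4]
width: 0.08
```

Request:
move_arm(offset=[[0,0,0],[0,0,0]], rotation=[[0,0,0],[0,0,0]])

```text
time_s: 26.92
ee_pos: [0.6679, -0.004, 0.0925]
ee_rot: [[0.002, 0.031, 1.0], [0.0, 1.0, -0.031], [-1.0, 0.001, 0.002]]
ft_force: [0.2, 0.2, 0.1]
width: 0.0803
```

```bash
python3 - <<'E'
from h import *
c=wsnap('w23');W=cloud(c)
print(*fitcyl(W,.668,-.007))
E
```

```text
t 26.93 tcp [ 0.6679 -0.004   0.0925] zang -1.79 tilt [ 0.002  0.    -1.   ] w 0.0803 F [0.2 0.2 0.1]
[ 0.6687 -0.0064] -1.76 z 0.0302 len 0.1075 rms 0.61 10727
```

View pics/w23.png

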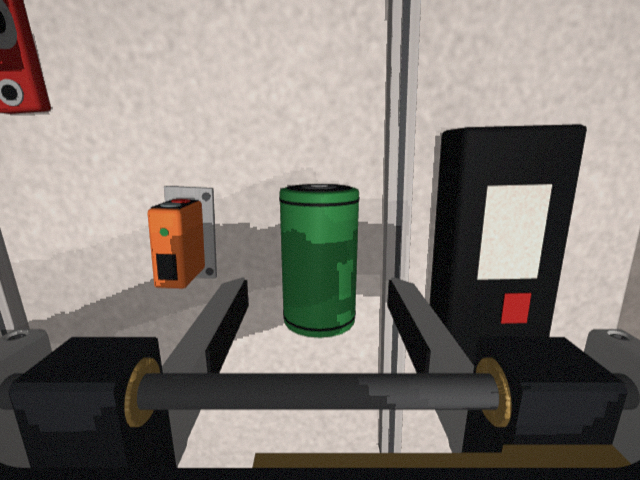

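Request:
move_arm(offset=[[0.08,-0.2,-3],[0,0,-3],[0,0,-2.4],[0,0,0],[0,0,0]], rotation=[[0,0,0],[0,0,0],[0,0,0],[0,0,0],[0,0,0]])

```text
time_s: 27.6
ee_pos: [0.6691, -0.0069, 0.0086]
ee_rot: [[0.002, 0.033, 0.999], [0.0, 0.999, -0.033], [-1.0, 0.0, 0.002]]
ft_force: [0.3, -0.7, -0.4]
width: 0.0799
```

```bash
python3 - <<'E'
from h import *
c=wsnap('w24');W=cloud(c)
print(*fitcyl(W,.668,-.007))
E
```

```text
t 27.6 tcp [ 0.6691 -0.0069  0.0086] zang -1.87 tilt [ 0.002  0.    -1.   ] w 0.0799 F [ 0.3 -0.7 -0.4]
[ 0.6688 -0.0061] -1.77 z 0.0303 len 0.1075 rms 0.61 18621
```

Request:
move_arm(offset=[[0,0.05,-0.1],[0,0,0],[0,0,0],[0,0,0],[0,0,0],[0,0,0]], rotation=[[0,0,0],[0,0,0],[0,0,0],[0,0,0],[0,0,0],[0,0,0]], claw=-1, newtons=40)

```text
time_s: 28.4
ee_pos: [0.6685, -0.0068, 0.0066]
ee_rot: [[0.001, 0.033, 0.999], [0.0, 0.999, -0.033], [-1.0, 0.0, 0.001]]
ft_force: [-0.2, 0.8, 5.0]
width: 0.0594
```

```bash
python3 - <<'E'
from h import *
c=wsnap('w25');W=cloud(c)
print(*fitcyl(W,.668,-.007))
E
```

```text
t 28.4 tcp [ 0.6685 -0.0068  0.0066] zang -1.89 tilt [ 0.001  0.    -1.   ] w 0.0594 F [-0.2  0.8  5. ]
[ 0.6682 -0.0062] -1.77 z 0.0304 len 0.1075 rms 0.71 19449
```

Request:
move_arm(offset=[[0,0,2],[0,0,4],[-2.5,3.7,4],[-2.6,5,2.5],[-2.6,5,0],[-2.6,5,0],[-2.5,5,0],[-2.5,5,0],[-2.5,5,0],[-2.3,4,0]], rotation=[[0,0,0],[0,0,0],[0,0,-1],[0,0,-1],[0,0,-1],[0,0,-1],[0,0,-1],[0,0,-0.7],[0,0,0],[0,0,0]])

```text
time_s: 29.7
ee_pos: [0.465, 0.3722, 0.1315]
ee_rot: [[-0.001, 0.13, 0.991], [0.0, 0.991, -0.13], [-1.0, 0.0, -0.001]]
ft_force: [1.3, 0.7, -3.3]
width: 0.0589
```

Request:
move_arm(offset=[[0,0,-1],[0,0,-1],[0,0,0],[0,0,0]], rotation=[[0,0,0],[0,0,0],[0,0,0],[0,0,0]])

```text
time_s: 30.2
ee_pos: [0.4678, 0.3689, 0.111]
ee_rot: [[0.0, 0.134, 0.991], [-0.001, 0.991, -0.134], [-1.0, -0.001, 0.0]]
ft_force: [0.4, 0.1, -4.0]
width: 0.0589
```

```bash
python3 - <<'E'
from h import *
c=wsnap('w26');W=cloud(c)
r=fitcyl(W,.467,.37,.134); print(*r,bodyxy(r[0],Q0))
for p in [(.4245,.3755),(.509,.364),(.593,.3525)]:
    r=fitcyl(W,*p,.044); print(*r,bodyxy(r[0],Q0))
E
```

```text
t 30.2 tcp [0.4678 0.3689 0.111 ] zang -7.71 tilt [ 0.    -0.001 -1.   ] w 0.0589 F [ 0.4  0.1 -4. ]
[0.4675 0.3695] -7.62 z 0.1348 len 0.1076 rms 0.71 19452 [-41.6  -0.4]
[0.4238 0.3785] -7.55 z 0.0438 len 0.104 rms 0.84 4215 [-86.1   2.6]
[0.5104 0.365 ] -5.76 z 0.0436 len 0.1059 rms 0.96 3871 [1.5 0.9]
[0.5927 0.3515] -7.58 z 0.0441 len 0.1075 rms 0.66 11486 [84.9 -1.4]
```

View pics/w26.png

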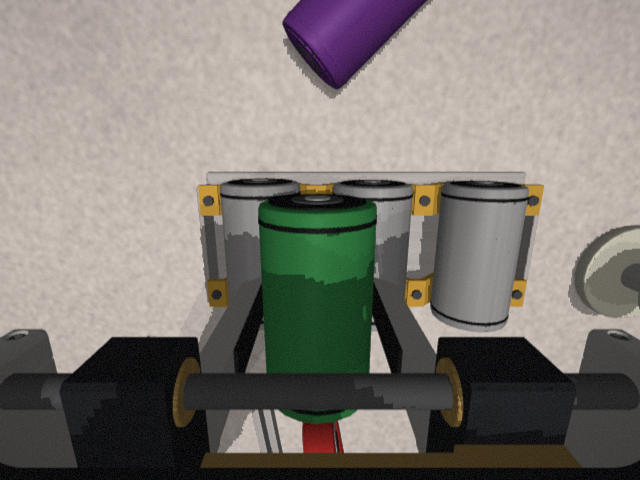

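Request:
move_arm(offset=[[-0.08,0.05,-1.5],[0,0,-1.8],[0,0,-1.1],[0,0,-0.4],[0,0,0],[0,0,0]], rotation=[[0,0,0],[0,0,0],[0,0,0],[0,0,0],[0,0,0],[0,0,0]])

```text
time_s: 31.0
ee_pos: [0.4667, 0.3707, 0.0631]
ee_rot: [[0.001, 0.132, 0.991], [0.0, 0.991, -0.132], [-1.0, 0.0, 0.001]]
ft_force: [1.4, -1.6, -2.9]
width: 0.0596
```

```bash
python3 - <<'E'
from h import *
c=wsnap('w27');W=cloud(c)
r=fitcyl(W,.467,.37,.086); print(*r,bodyxy(r[0],Q0))
E
```

```text
t 31.0 tcp [0.4667 0.3707 0.0631] zang -7.6 tilt [ 0.001  0.    -1.   ] w 0.0596 F [ 1.4 -1.6 -2.9]
[0.4664 0.3712] -7.63 z 0.087 len 0.1075 rms 0.72 19455 [-42.9   1.1]
```

Request:
move_arm(offset=[[0,-0.08,-0.06],[0,0,0],[0,0,0]], rotation=[[0,0,0],[0,0,0],[0,0,0]])

```text
time_s: 31.42
ee_pos: [0.4668, 0.3706, 0.063]
ee_rot: [[0.001, 0.132, 0.991], [0.001, 0.991, -0.132], [-1.0, 0.002, 0.001]]
ft_force: [2.1, -0.1, 2.7]
width: 0.0594
```

Request:
move_arm(offset=[[0,0,0],[0,0,0],[0,0,0],[0,0,1],[0,0,3],[0,0,4],[0,0,3],[0,0,0]], rotation=[[0,0,0],[0,0,0],[0,0,0],[0,0,0],[0,0,0],[0,0,0],[0,0,0],[0,0,0]], claw=0.5)

```text
time_s: 32.42
ee_pos: [0.4674, 0.3713, 0.1754]
ee_rot: [[0.004, 0.132, 0.991], [0.004, 0.991, -0.132], [-1.0, 0.004, 0.004]]
ft_force: [-0.1, -0.5, -0.3]
width: 0.0705
```

```bash
python3 - <<'E'
from h import *
from bench import *
c=wsnap('w28');W=cloud(c)
r=fitcyl(W,.467,.37,.086,zmin=.095); print(*r,bodyxy(r[0],Q0))
for p in [(.4245,.3755),(.509,.364),(.593,.3525)]:
    r=fitcyl(W,*p,.044); print(*r,bodyxy(r[0],Q0))
c=camera("scene");cv2.imwrite("pics/sc2.png",c["img"][:,:,::-1]);np.savez("pics/sc2.npz",**c)
E
```

```text
t 32.42 tcp [0.4674 0.3713 0.1754] zang -7.59 tilt [ 0.004  0.004 -1.   ] w 0.0705 F [-0.1 -0.5 -0.3]
[0.4665 0.3709] -7.74 z 0.0865 len 0.1075 rms 0.62 8871 [-42.8   0.8]
[0.424  0.3766] -7.22 z 0.0442 len 0.1075 rms 0.74 4391 [-85.7   0.8]
[0.5087 0.3636] -6.55 z 0.0441 len 0.1076 rms 0.73 4351 [-0.  -0.7]
[0.5926 0.3514] -7.55 z 0.0441 len 0.1076 rms 0.67 7291 [84.8 -1.5]
```

View pics/w28.png

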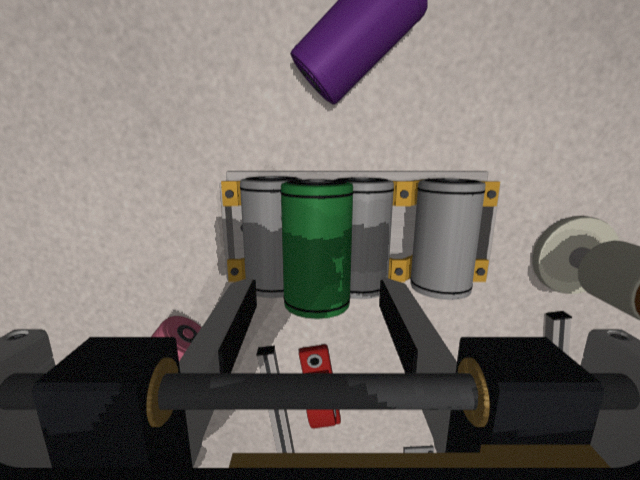

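View pics/sc2.png

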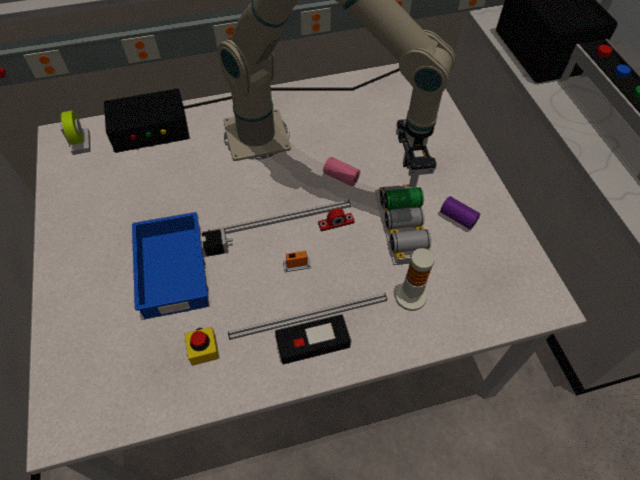

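Request:
move_arm(offset=[[-0.5,-4.8,0],[-0.5,-4.8,0],[-0.5,-4.8,0],[-0.5,-4.8,0],[-0.5,-4.8,0],[0,0,0],[0,0,0]], rotation=[[0,0,1.5],[0,0,1.5],[0,0,1.5],[0,0,1.5],[0,0,1.6],[0,0,0],[0,0,0]], claw=0.7)

```text
time_s: 33.4
ee_pos: [0.4409, 0.1304, 0.1719]
ee_rot: [[-0.001, -0.0, 1.0], [0.001, 1.0, 0.0], [-1.0, 0.001, -0.001]]
ft_force: [0.4, -0.0, -0.5]
width: 0.0796
```

```bash
cat >> h.py <<'E'
def blob(W,img,hue,x,y,r,zlo,zhi,smin=110,dh=7):
    hsv=cv2.cvtColor(img,cv2.COLOR_RGB2HSV)
    d=abs((hsv[...,0].astype(int)-hue+90)%180-90)
    m=np.isfinite(W[...,0])&(np.hypot(W[...,0]-x,W[...,1]-y)<r)&(W[...,2]>zlo)&(W[...,2]<zhi)
    if hue>=0: m&=(d<dh)&(hsv[...,1]>smin)
    p=W[m];
    if len(p)<20: return len(p)
    (a,b),(w,h),g=cv2.minAreaRect((p[:,:2]*1000).astype(np.float32))
    if w>h: w,h,g=h,w,g-90   # h long; angle of long axis vs y
    g=(g+90)%180-90
    return f"n{len(p)} ctr ({a:.1f},{b:.1f}) short {w:.1f} long {h:.1f} zang {g:.1f} z {np.percentile(p[:,2],[2,98]).round(4)}"
E
python3 - <<'E'
from h import *
c=wsnap('w29');W=cloud(c)
for z in [(.008,.02),(.03,.07),(.045,.07),(.008,.07)]: print(z,blob(W,c["img"],0,.442,.165,.1,*z))
E
```

```text
t 33.4 tcp [0.4409 0.1304 0.1719] zang 0.01 tilt [-0.001  0.001 -1.   ] w 0.0796 F [ 0.4 -0.  -0.5]
(0.008, 0.02) n1201 ctr (443.5,166.7) short 35.5 long 110.2 zang 1.9 z [0.0122 0.0161]
(0.03, 0.07) n1846 ctr (443.2,165.8) short 30.5 long 56.0 zang 1.8 z [0.0368 0.0611]
(0.045, 0.07) n1678 ctr (443.2,165.9) short 30.3 long 50.7 zang 2.0 z [0.0459 0.0611]
(0.008, 0.07) n3063 ctr (443.5,166.7) short 35.5 long 110.2 zang 1.9 z [0.0127 0.0609]
```

View pics/w29.png

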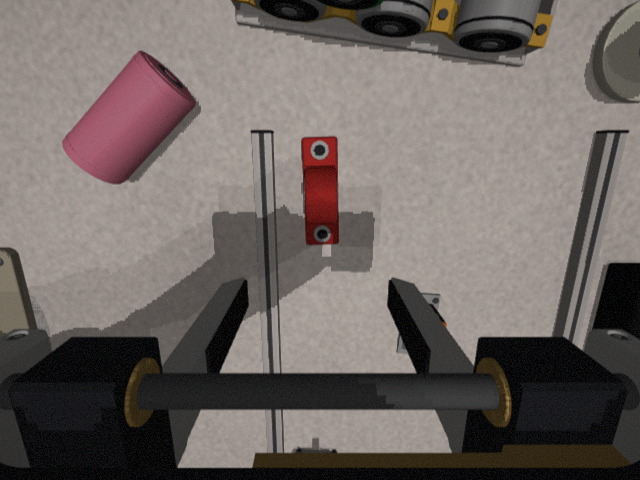

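Request:
move_arm(offset=[[0.2,1.8,-5],[0.05,1.8,-5],[0,0,-4],[0,0,-2.4],[0,0,0],[0,0,0]], rotation=[[0,0,1],[0,0,0.9],[0,0,0],[0,0,0],[0,0,0],[0,0,0]])

```text
time_s: 34.2
ee_pos: [0.444, 0.1672, 0.0089]
ee_rot: [[0.001, -0.035, 0.999], [0.001, 0.999, 0.035], [-1.0, 0.001, 0.001]]
ft_force: [0.6, 0.5, 0.3]
width: 0.0794
```

```bash
python3 - <<'E'
from h import *
c=wsnap('w30');W=cloud(c)
for z in [(.008,.02),(.04,.07)]: print(z,blob(W,c["img"],0,.442,.165,.1,*z))
E
```

```text
t 34.2 tcp [0.444  0.1672 0.0089] zang 1.99 tilt [ 0.001  0.001 -1.   ] w 0.0794 F [0.6 0.5 0.3]
(0.008, 0.02) n2896 ctr (425.8,170.4) short 71.3 long 118.0 zang 2.1 z [0.0112 0.0176]
(0.04, 0.07) n5697 ctr (443.6,169.2) short 48.1 long 81.7 zang -88.8 z [0.0417 0.0609]
```

View pics/w30.png

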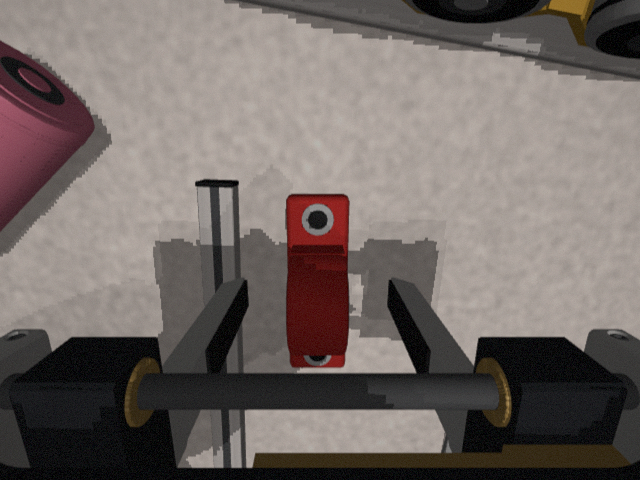

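Now close and meanwhile measure the bin from earlier data.

Request:
move_arm(offset=[[0,0,0],[0,0,0],[0,0,0],[0,0,0],[0,0,0],[0,0,0],[0,0,0],[0,0,0]], rotation=[[0,0,0],[0,0,0],[0,0,0],[0,0,0],[0,0,0],[0,0,0],[0,0,0],[0,0,0]], claw=-1, newtons=40)

```text
time_s: 35.25
ee_pos: [0.4438, 0.1659, 0.0084]
ee_rot: [[0.0, -0.033, 0.999], [0.0, 0.999, 0.033], [-1.0, 0.0, 0.0]]
ft_force: [0.3, -0.0, -0.4]
width: 0.0297
```

```bash
python3 - <<'E'
from h import *
for n in ["scene0","side0","sc2"]:
    c=load(f"pics/{n}.npz");W=cloud(c)
    print(n,blob(W,c["img"],112,.487,-.348,.2,.068,.09,smin=60,dh=12))
    print(n,"floor",blob(W,c["img"],112,.487,-.348,.2,.002,.012,smin=60,dh=12))
c=load("pics/sc2.npz");W=cloud(c)
m=(abs(W[...,0]-.43)<.06)&(abs(W[...,1]+.2)<.07)&(W[...,2]>.045)&(W[...,2]<.07)
p=W[m];print(m.sum(),cv2.minAreaRect((p[:,:2]*1000).astype(np.float32)),p.min(0),p.max(0))
c=wsnap("w31")
E
```

```text
scene0 n1342 ctr (487.2,-348.2) short 195.0 long 299.8 zang 87.4 z [0.0689 0.081 ]
scene0 floor n3315 ctr (489.7,-313.8) short 283.1 long 300.5 zang -2.7 z [0.0022 0.0112]
side0 n1136 ctr (484.5,-348.1) short 202.0 long 296.0 zang 87.4 z [0.0687 0.0809]
side0 floor n1359 ctr (482.9,-348.6) short 190.9 long 281.1 zang 86.4 z [0.0026 0.0116]
sc2 n1343 ctr (487.1,-348.1) short 194.8 long 300.0 zang 87.7 z [0.0688 0.081 ]
sc2 floor n3342 ctr (487.8,-339.3) short 249.2 long 285.8 zang 87.5 z [0.0023 0.0112]
447 ((429.4314270019531, -218.58016967773438), (81.0410385131836, 93.39972686767578), 87.83209228515625) [ 0.38158565 -0.26083827  0.045144  ] [ 0.47456502 -0.17770055  0.06984652]
t 35.25 tcp [0.4438 0.1659 0.0084] zang 1.91 tilt [ 0.  0. -1.] w 0.0297 F [ 0.3 -0.  -0.4]
```

Request:
move_arm(offset=[[0,0,3],[0,0,5],[0,-2,5],[-0.5,-5.4,0],[-0.6,-5.5,0],[-0.6,-5.5,0],[-0.6,-5.5,0],[-0.6,-5.5,0],[-0.6,-5.5,0],[-0.6,-5.5,0]], rotation=[[0,0,0],[0,0,0],[0,0,0],[0,0,-1],[0,0,-1],[0,0,-1],[0,0,-1],[0,0,-0.5],[0,0,0],[0,0,0]])

```text
time_s: 36.55
ee_pos: [0.4012, -0.2393, 0.1378]
ee_rot: [[-0.002, 0.045, 0.999], [0.001, 0.999, -0.045], [-1.0, 0.001, -0.002]]
ft_force: [0.9, 0.1, -6.3]
width: 0.0297
```

Request:
move_arm(offset=[[-0.4,-5.5,0],[-0.1,-5,0],[0,0,0],[0,0,0]], rotation=[[0,0,0],[0,0,0],[0,0,0],[0,0,0]])

```text
time_s: 37.05
ee_pos: [0.3966, -0.3419, 0.1374]
ee_rot: [[-0.002, 0.045, 0.999], [0.002, 0.999, -0.045], [-1.0, 0.002, -0.002]]
ft_force: [0.4, 0.5, -5.2]
width: 0.0298
```

```bash
python3 - <<'E'
from h import *
c=wsnap('w32');W=cloud(c)
m=(abs(W[...,0]-.43)<.08)&(W[...,1]>-.25)&(W[...,1]<-.1)&(W[...,2]>.045)&(W[...,2]<.07)
p=W[m];print(m.sum(),cv2.minAreaRect((p[:,:2]*1000).astype(np.float32)),p.min(0),p.max(0))
E
```

```text
t 37.05 tcp [ 0.3966 -0.3419  0.1374] zang -2.6 tilt [-0.002  0.002 -1.   ] w 0.0298 F [ 0.4  0.5 -5.2]
7586 ((436.9420166015625, -212.62042236328125), (70.24703216552734, 56.825347900390625), 86.66702270507812) [ 0.40702448 -0.24855823  0.04509705] [ 0.46683865 -0.17610916  0.06085167]
```

View pics/w32.png

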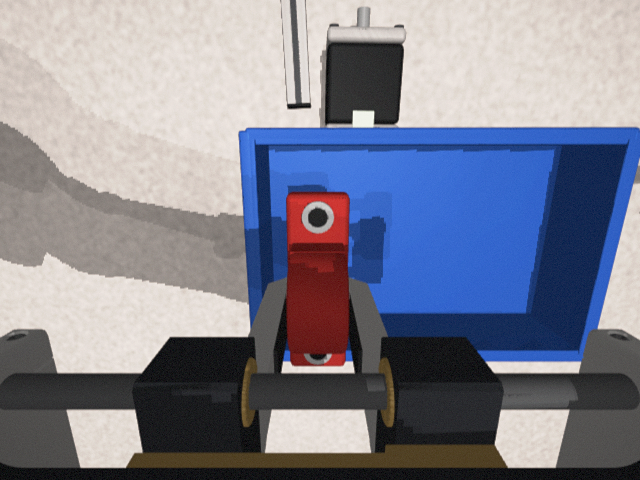

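```bash
python3 - <<'E'
from h import *
c=load("pics/w32.npz");W=cloud(c);hsv=cv2.cvtColor(c["img"],cv2.COLOR_RGB2HSV)
b=(abs(hsv[...,0].astype(int)-110)<12)&(hsv[...,1]>100)&(np.arange(480)[:,None]<365)
for a in((.065,.09),(.002,.01)):
    p=W[b&(W[...,2]>a[0])&(W[...,2]<a[1])];print(a,len(p),np.percentile(p,[.5,99.5],axis=0).round(4).tolist())
E
```

```text
(0.065, 0.09) 16298 [[0.3388, -0.4463, 0.0653], [0.6327, -0.2466, 0.0772]]
(0.002, 0.01) 37914 [[0.3519, -0.4365, 0.0036], [0.6222, -0.2606, 0.0091]]
```

Request:
move_arm(offset=[[0.7,-0.6,-4],[0,0,-4],[0,0,-2.5],[0,0,-1.2],[0,0,-0.5],[0,0,0],[0,0,0]], rotation=[[0,0,0],[0,0,0],[0,0,0],[0,0,0],[0,0,0],[0,0,0],[0,0,0]])

```text
time_s: 37.98
ee_pos: [0.4053, -0.3495, 0.0174]
ee_rot: [[0.001, 0.045, 0.999], [-0.001, 0.999, -0.045], [-1.0, -0.001, 0.001]]
ft_force: [0.6, -0.4, -5.0]
width: 0.0296
```

Request:
move_arm(offset=[[0,0,-0.2],[0,0,-0.15],[0,0,0],[0,0,0]], rotation=[[0,0,0],[0,0,0],[0,0,0],[0,0,0]])

```text
time_s: 38.48
ee_pos: [0.4048, -0.3494, 0.0134]
ee_rot: [[0.0, 0.045, 0.999], [-0.001, 0.999, -0.045], [-1.0, -0.001, 0.0]]
ft_force: [-1.3, 0.2, 3.4]
width: 0.0296
```

Request:
move_arm(offset=[[0,0,0],[0,0,0],[0,0,3],[0,0,5],[0,0,5],[0.4,2,0],[0.9,4,0],[0.9,4,0],[0.8,3.8,0],[0,0,0]], rotation=[[0,0,0],[0,0,0],[0,0,0],[0,0,0],[0,0,0],[0,0,0],[0,0,0],[0,0,0],[0,0,0],[0,0,0]], claw=0.05)

```text
time_s: 39.72
ee_pos: [0.435, -0.207, 0.1423]
ee_rot: [[-0.001, 0.038, 0.999], [0.002, 0.999, -0.038], [-1.0, 0.002, -0.001]]
ft_force: [0.4, -1.2, -0.2]
width: 0.0495
```

Request:
move_arm(offset=[[0,0,0],[0,0,0]], rotation=[[0,0,0],[0,0,0]], claw=0.75)

```text
time_s: 39.98
ee_pos: [0.4341, -0.2121, 0.1425]
ee_rot: [[-0.001, 0.047, 0.999], [-0.0, 0.999, -0.047], [-1.0, -0.0, -0.001]]
ft_force: [-0.0, 0.0, 0.3]
width: 0.0659
```

```bash
python3 - <<'E'
from h import *
c=wsnap('w33');W=cloud(c)
m=(abs(W[...,0]-.43)<.08)&(W[...,1]>-.265)&(W[...,1]<-.1)&(W[...,2]>.045)&(W[...,2]<.063)
p=W[m];print(m.sum(),cv2.minAreaRect((p[:,:2]*1000).astype(np.float32)),p.min(0),p.max(0))
from bench import *
c=camera("scene");cv2.imwrite("pics/sc3.png",c["img"][180:360,90:290,::-1].repeat(3,0).repeat(3,1));np.savez("pics/sc3.npz",**c)
E
```

```text
t 39.98 tcp [ 0.4341 -0.2121  0.1425] zang -2.7 tilt [-0.001 -0.    -1.   ] w 0.0659 F [-0.   0.   0.3]
5811 ((419.14056396484375, -215.8289794921875), (79.23065185546875, 134.7978515625), 87.48953247070312) [ 0.35009825 -0.25833932  0.04500322] [ 0.48476357 -0.17607876  0.06265039]
```

View pics/w33.png

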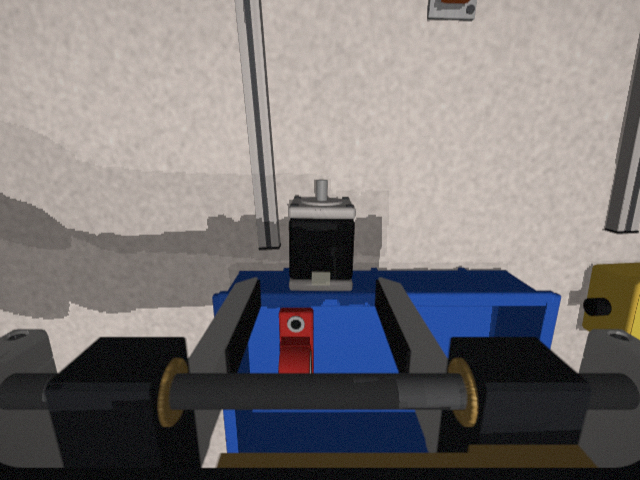

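View pics/sc3.png

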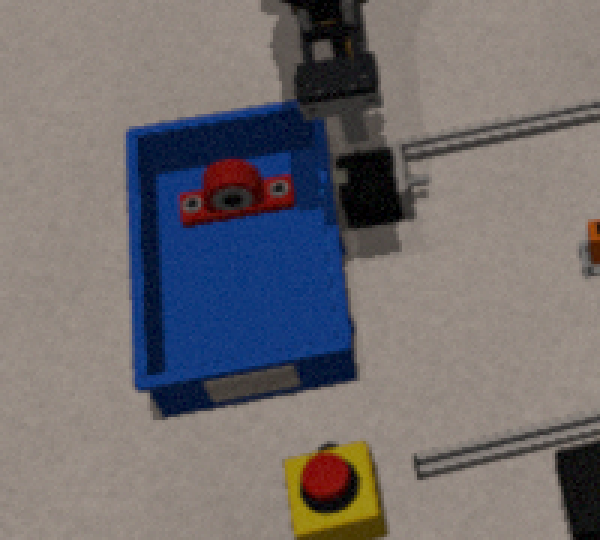

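```bash
python3 - <<'E'
from h import *
for n in("w32","w33"):
    c=load(f"pics/{n}.npz");W=cloud(c)
    m=(W[...,0]>.395)&(W[...,0]<.48)&(W[...,1]>-.27)&(W[...,1]<-.1)&(W[...,2]>.052)&(W[...,2]<.061)&(np.arange(480)[:,None]<292)
    p=W[m];print(n,m.sum(),cv2.minAreaRect((p[:,:2]*1000).astype(np.float32)),p.min(0),p.max(0))
    for y in (-.24,-.22,-.2,-.185):
        k=abs(p[:,1]-y)<.004;print(y,np.percentile(p[k,0],[1,99]).round(4) if k.sum()>9 else 0)
    s=(W[...,0]>.395)&(W[...,0]<.48)&(W[...,1]>-.18)&(W[...,1]<-.1)&(W[...,2]>.026)&(W[...,2]<.06); p=W[s];print("shaft ymax",p[:,1].max() if len(p) else 0)
    r=(W[...,0]>.4)&(W[...,0]<.48)&(W[...,1]>-.28)&(W[...,1]<-.23)&(W[...,2]>.066)&(W[...,2]<.085);p=W[r];print("rim y",np.percentile(p[:,1],[1,50,99]).round(4))
E
```

```text
w32 7607 ((444.9815368652344, -219.30679321289062), (83.45471954345703, 73.65541076660156), 87.3536605834961) [ 0.40702448 -0.26266629  0.05206084] [ 0.47984446 -0.17610916  0.06085167]
-0.24 [0.408  0.4622]
-0.22 [0.4082 0.4633]
-0.2 [0.4097 0.4645]
-0.185 [0.4109 0.4656]
shaft ymax -0.15866616999323052
rim y [-0.2615 -0.2547 -0.2481]
w33 5483 ((439.2016906738281, -216.57928466796875), (78.25556182861328, 81.74394226074219), 87.299072265625) [ 0.39676088 -0.25748763  0.05200644] [ 0.47819388 -0.17626714  0.06094379]
-0.24 [0.4082 0.463 ]
-0.22 [0.4085 0.4642]
-0.2 [0.4101 0.4655]
-0.185 [0.4111 0.4657]
shaft ymax -0.15895215267836146
rim y [-0.2613 -0.2534 -0.2472]
```

Request:
move_arm(offset=[[0.25,0.3,-2],[0,0,-4],[0,0,-4],[0,0,-2.5],[0,0,-0.9],[0,0,0],[0,0,0]], rotation=[[0,0,0],[0,0,0],[0,0,0],[0,0,0],[0,0,0],[0,0,0],[0,0,0]])

```text
time_s: 40.95
ee_pos: [0.4379, -0.2086, 0.0098]
ee_rot: [[0.002, 0.046, 0.999], [-0.001, 0.999, -0.046], [-1.0, -0.001, 0.002]]
ft_force: [-0.6, 0.2, -0.2]
width: 0.0825
```

```bash
python3 - <<'E'
from h import *
c=wsnap('w34')
E
```

```text
t 40.95 tcp [ 0.4379 -0.2086  0.0098] zang -2.61 tilt [ 0.002 -0.001 -1.   ] w 0.0825 F [-0.6  0.2 -0.2]
```

View pics/w34.png

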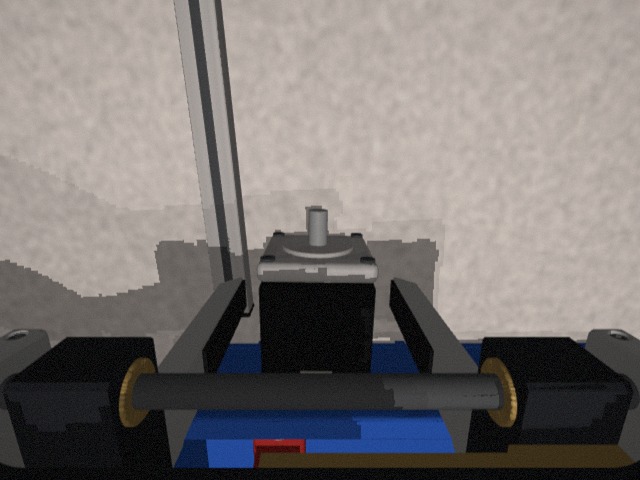

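Request:
move_arm(offset=[[0,0,0],[0,0,0],[0,0,0],[0,0,0],[0,0,0],[0,0,0]], rotation=[[0,0,0],[0,0,0],[0,0,0],[0,0,0],[0,0,0],[0,0,0]], claw=-1, newtons=50)

```text
time_s: 41.75
ee_pos: [0.4374, -0.2082, 0.0092]
ee_rot: [[0.0, 0.045, 0.999], [-0.0, 0.999, -0.045], [-1.0, -0.0, 0.0]]
ft_force: [-0.1, -0.4, 4.9]
width: 0.0565
```

Request:
move_arm(offset=[[0,0,0.3],[0,1,0],[0,1,0],[0,0.5,0],[0,0,0],[0,0,0]], rotation=[[0,0,0],[0,0,0],[0,0,0],[0,0,0],[0,0,0],[0,0,0]])

```text
time_s: 42.5
ee_pos: [0.4372, -0.1833, 0.0119]
ee_rot: [[-0.0, 0.045, 0.999], [-0.0, 0.999, -0.045], [-1.0, -0.0, -0.0]]
ft_force: [0.0, -0.4, -5.8]
width: 0.0564
```

```bash
python3 - <<'E'
from h import *
c=wsnap('w35')
E
```

```text
t 42.5 tcp [ 0.4372 -0.1833  0.0119] zang -2.59 tilt [-0. -0. -1.] w 0.0564 F [ 0.  -0.4 -5.8]
```

View pics/w35.png

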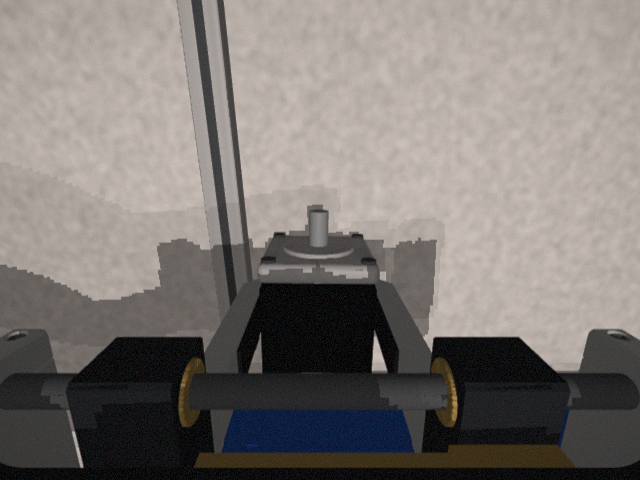

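Request:
move_arm(offset=[[0,0,3],[0,0,5],[0.5,-0.5,5],[1.4,-4,0],[1.4,-4.3,0],[1.4,-4.3,0],[0.8,-3.7,0],[0,0,0],[0,0,0]], rotation=[[0,0,0],[0,0,0],[0,0,0],[0,0,0],[0,0,0],[0,0,0],[0,0,0],[0,0,0],[0,0,0]])

```text
time_s: 43.68
ee_pos: [0.4912, -0.3502, 0.1413]
ee_rot: [[-0.002, 0.045, 0.999], [0.002, 0.999, -0.045], [-1.0, 0.002, -0.002]]
ft_force: [-0.8, 0.3, -5.9]
width: 0.0567
```

```bash
python3 - <<'E'
from h import *
c=wsnap('w36')
E
```

```text
t 43.67 tcp [ 0.4912 -0.3502  0.1413] zang -2.6 tilt [-0.002  0.002 -1.   ] w 0.0567 F [-0.8  0.3 -5.9]
```

View pics/w36.png

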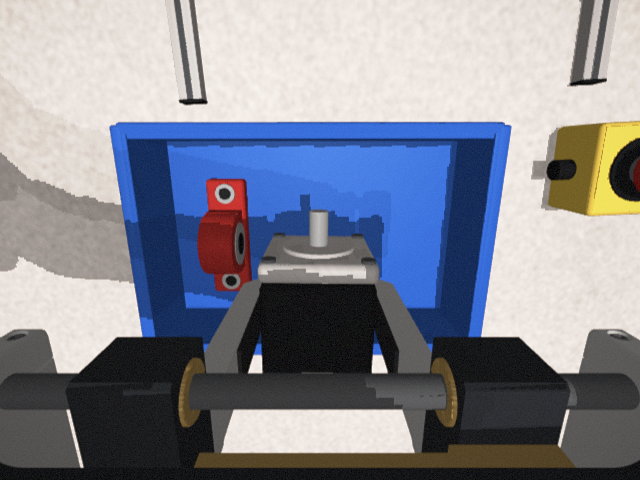

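Request:
move_arm(offset=[[0,0,-4],[0,0,-4],[0,0,-2.5],[0,0,-1.2],[0,0,-0.6],[0,0,0],[0,0,0]], rotation=[[0,0,0],[0,0,0],[0,0,0],[0,0,0],[0,0,0],[0,0,0],[0,0,0]])

```text
time_s: 44.6
ee_pos: [0.4929, -0.3515, 0.02]
ee_rot: [[0.002, 0.045, 0.999], [-0.001, 0.999, -0.045], [-1.0, -0.001, 0.002]]
ft_force: [0.3, 0.0, -5.8]
width: 0.0567
```

Request:
move_arm(offset=[[0,0,-0.3],[0,0,-0.2],[0,0,-0.1],[0,0,0],[0,0,0]], rotation=[[0,0,0],[0,0,0],[0,0,0],[0,0,0],[0,0,0]])

```text
time_s: 45.22
ee_pos: [0.4922, -0.3513, 0.0142]
ee_rot: [[0.0, 0.045, 0.999], [-0.001, 0.999, -0.045], [-1.0, -0.001, 0.0]]
ft_force: [-2.4, 0.8, 4.9]
width: 0.0565
```

Request:
move_arm(offset=[[0,0,0],[0,0,0],[0,0,3],[0,0,5],[0,0,6],[0.5,4.5,0],[1.2,5.8,0],[1.2,5.8,0],[1.2,5.8,0],[1.2,5.8,0]], rotation=[[0,0,0],[0,0,0],[0,0,0],[0,0,0],[0,0,0],[0,0,0],[0,0,0],[0,0,0.6],[0,0,1],[0,0,1]], claw=0.5)

```text
time_s: 46.48
ee_pos: [0.5459, -0.0723, 0.1532]
ee_rot: [[0.001, -0.001, 1.0], [-0.0, 1.0, 0.001], [-1.0, -0.0, 0.001]]
ft_force: [0.9, -0.7, 0.7]
width: 0.0707
```

Request:
move_arm(offset=[[1,4.5,0],[0,0,0],[0,0,0]], rotation=[[0,0,0],[0,0,0],[0,0,0]])

```text
time_s: 46.85
ee_pos: [0.5551, -0.03, 0.1528]
ee_rot: [[-0.0, 0.0, 1.0], [-0.001, 1.0, -0.0], [-1.0, -0.001, -0.0]]
ft_force: [0.2, 0.2, 0.2]
width: 0.0705
```

```bash
python3 - <<'E'
from h import *
c=wsnap('w37');W=cloud(c)
for z in [(.03,.06),(.045,.06)]: print(z,blob(W,c["img"],10,.56,.01,.06,*z))
print(blob(W,c["img"],-1,.56,.01,.06,.0035,.008))
from bench import *
c=camera("scene");cv2.imwrite("pics/sc4.png",c["img"][180:360,90:290,::-1].repeat(3,0).repeat(3,1));np.savez("pics/sc4.npz",**c)
E
```

```text
t 46.85 tcp [ 0.5551 -0.03    0.1528] zang -0.01 tilt [-0.    -0.001 -1.   ] w 0.0705 F [0.2 0.2 0.2]
(0.03, 0.06) n1521 ctr (559.3,9.9) short 23.9 long 60.1 zang -4.2 z [0.0516 0.0561]
(0.045, 0.06) n1520 ctr (559.3,9.9) short 23.9 long 60.1 zang -4.2 z [0.0516 0.0561]
n1257 ctr (543.5,10.4) short 71.6 long 79.8 zang -4.2 z [0.0041 0.0072]
```

View pics/w37.png

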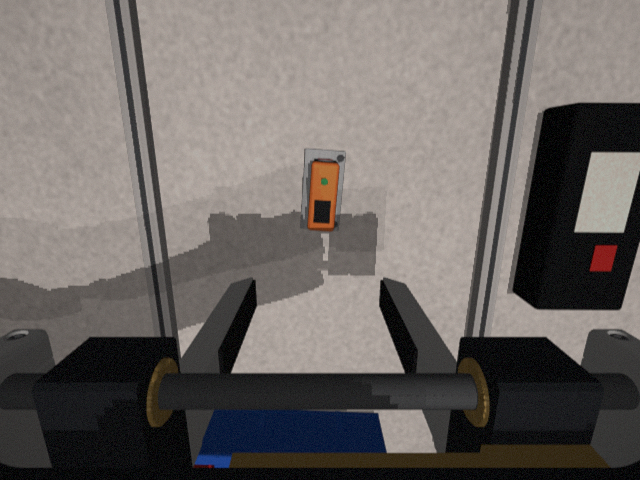

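View pics/sc4.png

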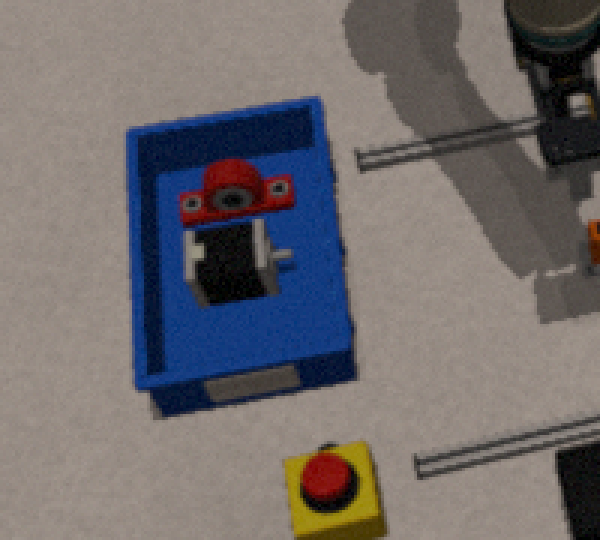

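Request:
move_arm(offset=[[0.2,2,-4],[0.2,2,-4],[0,0,-4],[0,0,-2.6],[0,0,0],[0,0,0]], rotation=[[0,0,-2.2],[0,0,-2],[0,0,0],[0,0,0],[0,0,0],[0,0,0]])

```text
time_s: 47.7
ee_pos: [0.5599, 0.01, 0.0078]
ee_rot: [[0.001, 0.075, 0.997], [-0.0, 0.997, -0.075], [-1.0, 0.0, 0.001]]
ft_force: [0.2, 1.1, 0.2]
width: 0.0702
```

Request:
move_arm(offset=[[0,0,0],[0,0,0],[0,0,0],[0,0,0],[0,0,0],[0,0,0],[0,0,0],[0,0,0]], rotation=[[0,0,0],[0,0,0],[0,0,0],[0,0,0],[0,0,0],[0,0,0],[0,0,0],[0,0,0]], claw=-1, newtons=35)

```text
time_s: 48.7
ee_pos: [0.5593, 0.0109, 0.007]
ee_rot: [[0.0, 0.073, 0.997], [0.0, 0.997, -0.073], [-1.0, 0.0, 0.0]]
ft_force: [0.2, 0.1, 1.3]
width: 0.024
```

```bash
python3 - <<'E'
from h import *
c=wsnap('w38')
E
```

```text
t 48.7 tcp [0.5593 0.0109 0.007 ] zang -4.18 tilt [ 0.  0. -1.] w 0.024 F [0.2 0.1 1.3]
```

View pics/w38.png

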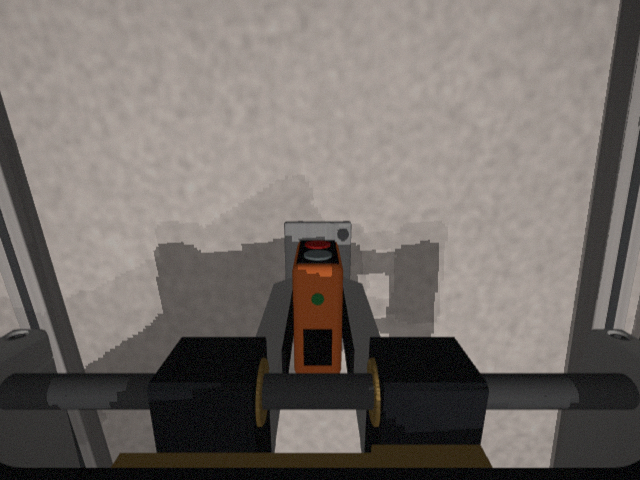

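Request:
move_arm(offset=[[0,0,3],[0,0,5],[0.2,-2,5],[0.3,-5.5,0],[0.3,-5.8,0],[0.3,-5.8,0],[0.3,-5.8,0],[0.3,-5.8,0],[0.1,-5.7,0],[0,0,0]], rotation=[[0,0,0],[0,0,0],[0,0,0],[0,0,0.8],[0,0,0.8],[0,0,0],[0,0,0],[0,0,0],[0,0,0],[0,0,0]])

```text
time_s: 50.0
ee_pos: [0.574, -0.3606, 0.1353]
ee_rot: [[-0.003, 0.055, 0.999], [-0.003, 0.999, -0.055], [-1.0, -0.004, -0.003]]
ft_force: [-0.5, 1.4, -1.9]
width: 0.0237
```

Request:
move_arm(offset=[[0,0,0],[0,0,0]], rotation=[[0,0,0],[0,0,0]])

```text
time_s: 50.25
ee_pos: [0.5775, -0.3508, 0.1368]
ee_rot: [[-0.0, 0.042, 0.999], [0.001, 0.999, -0.042], [-1.0, 0.001, -0.0]]
ft_force: [-0.5, -0.1, -1.9]
width: 0.024
```

```bash
python3 - <<'E'
from h import *
c=wsnap('w39')
E
```

```text
t 50.25 tcp [ 0.5775 -0.3508  0.1368] zang -2.43 tilt [-0.     0.001 -1.   ] w 0.024 F [-0.5 -0.1 -1.9]
```

View pics/w39.png

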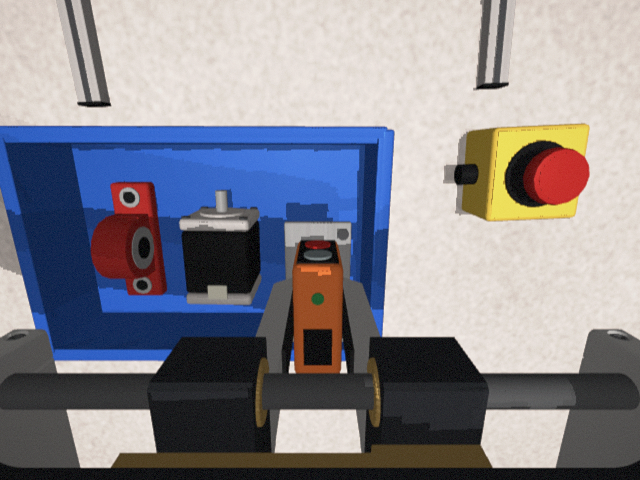

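Request:
move_arm(offset=[[0,0,-4],[0,0,-4],[0,0,-2.2],[0,0,-1.2],[0,0,-0.5],[0,0,0],[0,0,0]], rotation=[[0,0,0],[0,0,0],[0,0,0],[0,0,0],[0,0,0],[0,0,0],[0,0,0]])

```text
time_s: 51.18
ee_pos: [0.578, -0.3535, 0.0191]
ee_rot: [[0.002, 0.045, 0.999], [-0.001, 0.999, -0.045], [-1.0, -0.001, 0.002]]
ft_force: [0.4, 0.3, -2.0]
width: 0.0239
```

Request:
move_arm(offset=[[0,0,-0.3],[0,0,-0.1],[0,0,0],[0,0,0]], rotation=[[0,0,0],[0,0,0],[0,0,0],[0,0,0]])

```text
time_s: 51.68
ee_pos: [0.5772, -0.3531, 0.014]
ee_rot: [[0.0, 0.045, 0.999], [0.0, 0.999, -0.045], [-1.0, 0.0, 0.0]]
ft_force: [-1.0, 0.1, -1.7]
width: 0.0239
```

Request:
move_arm(offset=[[0,0,-0.1],[0,0,-0.08],[0,0,0],[0,0,0]], rotation=[[0,0,0],[0,0,0],[0,0,0],[0,0,0]])

```text
time_s: 52.18
ee_pos: [0.5771, -0.3531, 0.0121]
ee_rot: [[-0.0, 0.045, 0.999], [0.0, 0.999, -0.045], [-1.0, 0.0, -0.0]]
ft_force: [0.1, 0.1, -1.7]
width: 0.0238
```

Request:
move_arm(offset=[[0,0,-0.05],[0,0,0],[0,0,0],[0,0,2],[0,0,4],[0,0,6],[0,0,6],[0,0,4],[0,0,0],[0,0,0]], rotation=[[0,0,0],[0,0,0],[0,0,0],[0,0,0],[0,0,0],[0,0,0],[0,0,0],[0,0,0],[0,0,0],[0,0,0]], claw=-0.1)

```text
time_s: 53.42
ee_pos: [0.5766, -0.3529, 0.2318]
ee_rot: [[-0.0, 0.045, 0.999], [-0.0, 0.999, -0.045], [-1.0, -0.0, -0.0]]
ft_force: [0.3, 0.7, -0.3]
width: 0.0421
```

Request:
move_arm(offset=[[-1,-5,1],[-2,-5,0],[-2,-4,0],[0,0,0],[0,0,0],[0,0,0]], rotation=[[0,0,0],[0,0,0],[0,0,0],[0,0,0],[0,0,0],[0,0,0]])

```text
time_s: 54.18
ee_pos: [0.5282, -0.4909, 0.2412]
ee_rot: [[-0.0, 0.042, 0.999], [0.002, 0.999, -0.042], [-1.0, 0.002, -0.0]]
ft_force: [-0.1, -0.4, 0.2]
width: 0.0423
```

```bash
python3 - <<'E'
from h import *
from bench import *
c=wsnap('w40');W=cloud(c)
print(blob(W,c["img"],10,.58,-.353,.07,.03,.075));
for n in("scene","side"):
    c=camera(n);cv2.imwrite(f"pics/{n}9.png",c["img"][:,:,::-1]);np.savez(f"pics/{n}9.npz",**c)
    W=cloud(c)
    for p,z in [((.4243,.3762),.044),((.5086,.364),.044),((.5926,.3515),.044),((.4667,.3707),.086)]:
        try:
            r=fitcyl(W,*p,z,zmin=z+.008); print(n,*r,bodyxy(r[0],Q0))
        except Exception as e: print(n,e)
    c0=load(f"pics/{n}0.npz");W0=cloud(c0)
    for nm,q,rr,zl in [("lamp",(.74,.297),.07,.19),("psu",(.81,-.008),.13,.03),("estop",(.748,-.297),.06,.05)]:
        o=[]
        for w in(W0,W):
            m=(np.hypot(w[...,0]-q[0],w[...,1]-q[1])<rr)&(w[...,2]>zl)&(w[...,2]<.25);o.append(w[m].mean(0).round(4))
        print(n,nm,*o)
E
```

```text
t 54.17 tcp [ 0.5282 -0.4909  0.2412] zang -2.42 tilt [-0.     0.002 -1.   ] w 0.0423 F [-0.1 -0.4  0.2]
n1321 ctr (554.1,-353.8) short 60.1 long 68.8 zang 86.9 z [0.0369 0.0613]
scene [0.4277 0.3726] -4.23 z 0.0461 len 0.1067 rms 1.83 89 [-81.5  -2.7]
scene [0.5084 0.3616] -8.57 z 0.046 len 0.1087 rms 2.13 469 [-0.  -2.7]
scene [0.5938 0.3503] -7.43 z 0.0446 len 0.1079 rms 1.9 504 [86.1 -2.4]
scene [0.4677 0.3687] -8.22 z 0.0871 len 0.1088 rms 1.84 491 [-41.3  -1.2]
scene lamp [0.7559 0.2949 0.2122] [0.7561 0.2949 0.2124]
scene psu [ 0.7991 -0.0093  0.0463] [ 0.8161 -0.0096  0.0461]
scene estop [ 0.7624 -0.2967  0.0633] [ 0.7625 -0.2968  0.063 ]
side [0.4253 0.3745] -8.93 z 0.0448 len 0.1091 rms 1.74 1202 [-84.1  -1.2]
side [0.5026 0.3656] 0.58 z 0.0463 len 0.1134 rms 2.02 288 [-6.3  0.5]
side [0.5922 0.3499] -8.23 z 0.0439 len 0.1082 rms 1.71 1008 [84.6 -3. ]
side [0.4663 0.3697] -7.72 z 0.0861 len 0.1086 rms 1.67 1226 [-42.8  -0.4]
side lamp [0.7418 0.3036 0.2094] [0.7419 0.3035 0.2096]
side psu [0.7996 0.0014 0.0453] [0.8023 0.0009 0.0452]
side estop [ 0.7466 -0.29    0.0641] [ 0.747 -0.29   0.064]
```

View pics/w40.png

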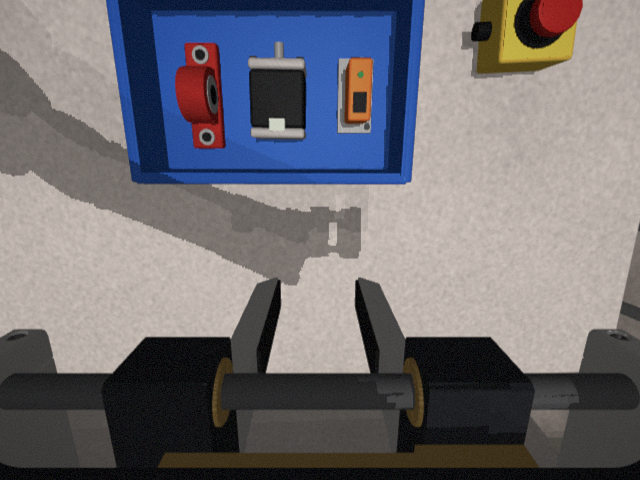

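View pics/side9.png

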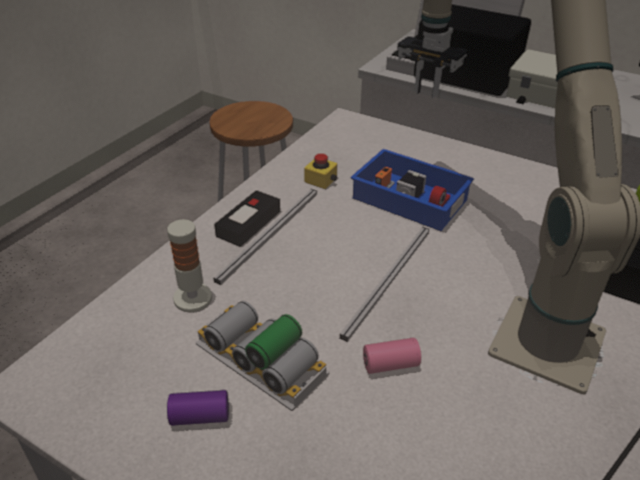

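View pics/scene9.png

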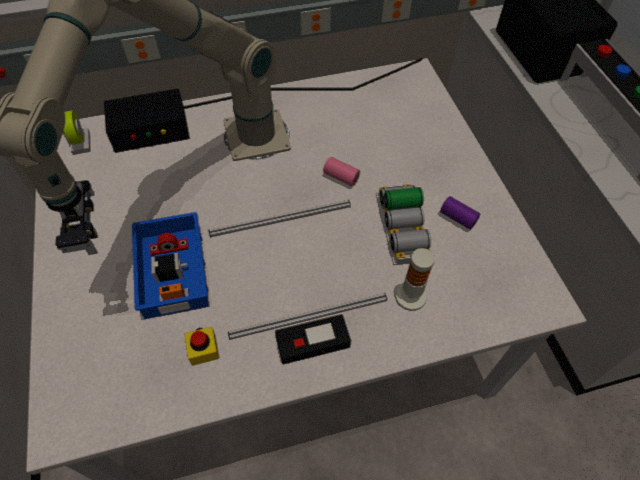

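```bash
python3 -c "
from bench import *
print(job_done())"
```

```text
the job is handed in; nothing more can be done
None
```

The job is done and handed in at about 54 s of the 210 s allowed.

**Rollers:** The three steel rollers lie in the grooves. The only green roller present is saddled between bottom0 and bottom1. By the wrist camera all four sit within about 1 mm of their places across the grooves. Their end positions agree within about 2.5 mm, with groove 2 about 1.5 mm off centre. They are parallel to the grooves within about 1°. The last scene and side pictures roughly agree. Where one roller hid another, the fits to those pictures were poor and I did not rely on them.

**Fittings:** The bearing, motor and sensor stand upright, side by side and apart on the bin floor. I saw this in the last wrist, scene and side pictures.

**Bystanders:** The lamp and emergency-stop readings match those from the start. The numeric check on the power supply disagreed in the scene view (a 17 mm shift), most likely because the green roller was first counted in with it. The pictures show it in the same place. I did not touch the pink and purple look-alikes.

**What went differently from the brief:**
- **Fingertip position:** the fingertips sit about 37 mm further back than the given tool data says. My first grasp therefore closed on top of a steel roller, pressing about 21 N with no harm done. I corrected for this afterwards.
- **Knocked motor:** the motor was shifted against the bin during the run, with its end under the rim. I pulled it clear before lifting it.
- **Grip:** I noticed no slackening.

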